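# Put the clay paddle away through the sprung flap

## Robot

A 7-joint arm with a two-finger parallel gripper is mounted at the origin on the work surface. World frame = base frame: x ahead of the robot, y to its left, z up, the work surface at z = 0. Lengths are in m, angles in rad, forces in N, time in s.
With the tool pointing down it reaches from about 0.4 to 0.85 m from the base axis. Payload 4.5 kg.
Tool frame: the origin (TCP) lies on the centre line of the jaws, within the pads' length; the fingertips stand 11 mm ahead of it and the grasp point (between the pads) lies 8 mm behind it; z points along the fingers, x is the direction in which the jaws open and shut, and the axes are right-handed (so a half turn about z gives the same grasp; the last joint's range is limited). The gripper opens to 88 mm and grips with 3 to 60 N. Pads are 18 mm wide; open, the fingers measure 123 mm over their backs; the gripper's body (75 mm by 187 mm) begins 45 mm behind the grasp point.
Start: joints at [-1.301, 0.689, -0.195, 1.565, 0.157, 0.902, -0.215], TCP at [0.146, 0.608, 0.25] pointing down, gripper open.
Joint ranges: [-3.01, 3.01], [-0.46, 2.08], [-1.47, 1.51], [0.13, 2.56], [-1, 4.14], [0.04, 2.09], [-2.66, 2.66]. Speed limits (rad/s): [2.57, 2.57, 3.14, 3.14, 3.14, 3.14, 3.14].

## Interface

Orientations are given as a unit quaternion [x, y, z, w].
In Python, from plant import r, vision, order, nets gives the robot as it stands.
- The arm moves only by the tool send_rows, never from a script. Its argument "series" is a list of rows, each an object with "delta_pos": the shift along the tool's x, y, z in cm, a list of three; "turn": the turn about the tool's z in degrees; "jaw": the closure, from 0 (fully open) to 1 (shut). In form: [{"delta_pos": [x, y, z], "turn": turn, "jaw": jaw}, ...]. A call has 1 to 8 rows; each row is the pose to reach, as a shift and turn from the pose commanded when the call began, along the tool's axes at that moment; what a row does not reach only later rows make up. A row lasts 1/12 s, in which the tool goes at most 41.7 mm and 7.16 degrees, less where a joint would pass 70% of its speed; a pose out of reach is approached as far as the arm can. A call with a gripper value outside its range is refused whole. The fingers move at their own pace and stop on an object; "force" is the grip in N (left out, the last holds). Time passes only in rows, so rows that repeat a pose let the fingers close. It gives the time, the measured TCP pose, the force and the opening at its end, in the units of the state.
- r.get_state(): the state, without advancing time (a new reading comes with each control period).
- vision.snapshot(name): name is "side" or "top" or "wrist"; returns the picture (420x560x3 uint8, blue, green, red); there is no depth.
- vision.camera_params(name): a dict with "intrinsics" (3x3 intrinsics, pixels), "extrinsics" (4x4, takes a point from world to camera coordinates). Camera axes: x right, y down, z forward; pixel columns grow to the right and rows downward; lengths in m; the calibration is good to about 2 mm. A picture is of the moment at which its call begins: read the wrist's pose just before it. camera_params takes no time and is no camera call; for the wrist camera it gives the pose at the moment of the call.
- order.finish_job(): hands the job in, once; it reports no verdict.
Trained networks look in the newest picture that a camera, given by its name, has taken for a name from the list of things; names that differ only in an ending like _2 or _b are one class to them, and where a whole thing is asked for, a point or a joint stands for the part that bears it (a point fixed in the world has none). Each returns a list of dicts, best first, with "score" (0 to 1); they miss things now and then, are a little off and sometimes report something else, mostly with a low value. They report only what shows in the picture. A call takes as long as a camera call. They do not tell look-alikes from the thing itself.
- nets.boxes_of(camera, label): "location" ([row, column] as shares, 0 to 1, of the picture: columns of its width, rows of its height, amid what is visible of it).
- nets.trace(camera, label): "region" (420x560 bool, what is visible of it) and "location" ([row, column] as shares, 0 to 1, of the picture: columns of its width, rows of its height, amid what is visible of it).
The state is a dict: "clock": time; "q": joint angles; "qd": joint speeds; "joint_torque": joint torques, N m; "tool_pos": TCP position; "eef_rot": TCP orientation; "contact_force": force on the tool from outside, world axes, zero at the start; "moment": the same for the moment, N m; "opening": opening from 0.0 (shut) to 1.0 (fully open).
Only numpy, scipy, OpenCV 4.12 (cv2) and the standard library are available. Lean on these libraries where they do the work, as an engineer would, in place of code of your own. Each camera call takes 0.05 s, during which the arm holds its last target.

## Task

Take the wooden paddle with the broad, square-ended blade out of the stand and put it away in the tool box, blade down: push the box's sprung flap open with the blade, slide the blade down past it into the slot inside, and press it lightly onto the springy pad at the bottom, whose height you must feel, so that it rests there upright when you let go. Never force it against the box, flap or pad (20 N is too much), keep the gripper itself off the box, and leave everything else where it is.

Things in the scene. Friction and masses are not known exactly. Their poses are not given: they have to be found in the camera images.
- paddle_mid (a point): the broad, square-ended wooden paddle beater, standing blade down in one of the stand's three slots. 180 mm tall, about 100 g: blade 50 wide x 12 thick x 105 mm long, its foot flat; above it the handle, 24 wide x 16 thick x 75 mm. This point is its centre: 90 mm above the foot, 90 mm below the handle's top. Its x axis runs through the thickness, y along the blade's width, z towards the handle
- stand: wooden stand, 80 x 250 x 45 mm, fixed; origin under its centre. Three slots (15 x 56 mm, 33 mm deep, floor 12 mm above the table) in a row along its y, 76 mm apart; a paddle is in each, thickness along the stand's x; which is where varies
- toolbox: closed plywood tool box with a grey lid plate, 120 (x) x 110 (y) x 100 mm high, fixed; origin under its centre, z up. In the lid is a mouth, 38 (x) x 58 mm (y), from x = -18 to +20 mm, closed by a sprung aluminium flap hinged along the mouth's -x edge.
- slot (a point): centre line of the slot at the height of the box's top face, 100 mm above the table, right over the flap; 9 mm to +x of the toolbox's axis; axes as the toolbox. The slot, inside below the flap, is 15 mm wide (x) and 90 mm long, upright, open from 50 mm above the table downwards, with lips flared at 45 degrees up to 60 mm. The blade's thickness goes along x, its width along y
- flap (a joint): angle of the sprung flap, rad: 0 shut (level), grows as it swings down into the box, at most 1.35. Flap 36 mm long from the hinge, hinge 4 mm below the box top. Spring 0.05 N m shut, 0.13 at 1 rad: opens under 2 to 6 N downwards, then presses the blade towards the box's +x with about 4 N; the friction of this resists sliding (1 to 5 N) and holds the paddle where it is let go. About 0.9 rad with the blade in the slot
- seat: bottom of the slot, inside the box, unseen; this point lies on the box's floor, 4 mm above the table, under the slot. Over it, carried by it, is a springy pad on which the paddle must stand. The pad's height is set differently each time and is not measured: its top lies 10 to 34 mm above the table when free. It gives up to 4 mm, 3 N per mm, then is hard
- stick: paddle beater with the narrow blade (26 mm wide), otherwise the same size as the broad one; origin at its foot, z up; stands in the stand too, its top 192 mm above the table, so mind it when carrying the broad one away; bystander
- rounder: paddle beater with the round blade (60 mm disc above a 34 mm wide foot), same length and handle; origin at its foot, z up; stands in the stand too, its top 192 mm above the table, so mind it when carrying the broad one away; bystander
- bowl: small white bisque bowl, 90 mm across, 45 mm high, on the table; bystander
- cup: terracotta cup, 68 mm across, 75 mm high; bystander
- glaze_jar: closed clear jar, 64 mm across, 85 mm high; bystander
- rolling_pin: wooden rolling pin, 300 mm long, 44 mm thick, lying on the table; bystander
- spray_bottle: clear spray bottle with white head, 64 mm across, 167 mm high; bystander
There are look-alikes about, which are no part of the job. Leave any blue or purple look-alike of the part that bears paddle_mid alone.

How it is judged:
By the outcome, as a careful person would: the job done as asked, in the order asked, and still so for the second after the job is handed in, with the robot touching nothing.
It also fails if it takes over 72 s, if anything falls off the work surface, if the arm or the gripper's body presses on something with over 40 N, if the wrist force passes 120 N, or if a joint passes its speed limit or range.

## Working session

There is one attempt and no reset: what is moved stays moved. The work goes in short steps, Python scripts to look and compute and a tool call to move; the robot and the scene stay as the last step left them, time stands still between calls to the robot, and variables do not carry over. Pictures are saved under pics/ and viewed, and the job is handed in when it is done.

Besides the shell and the picture viewer there is one more tool, called after "Emit:" by a JSON object that holds its "fn" and its "kwargs". send_rows: Moves the arm, as the interface text tells. Its arguments: {"type":"object","properties":{"series":{"type":"array"},"force":{"type":"number"}},"required":["series"]}

```bash
ls; mkdir -p pics
python3 - <<'E'
from plant import r, vision, order, nets
import cv2, numpy as np
print(r.get_state())
for n in ["side","top","wrist"]:
    cv2.imwrite(f"pics/{n}0.png", vision.snapshot(n))
    p=vision.camera_params(n); print(n,np.round(p["intrinsics"],1).tolist(),np.round(p["extrinsics"],4).tolist())
E
```

```text
pics
{'clock': 0.0, 'q': array([-1.30113597,  0.69000112, -0.19451851,  1.56633611,  0.15731595,
        0.90253153, -0.21509118]), 'qd': array([-0.00052769, -0.001166  ,  0.00128736, -0.00219675,  0.00119896,
       -0.00059947, -0.00060039]), 'joint_torque': array([ 9.69503089e-04, -5.27556574e+01, -1.26635056e+00, -1.53434139e+01,
       -5.26077719e-02,  6.32862153e-03,  1.61068037e-04]), 'tool_pos': array([0.14595499, 0.60707986, 0.24890157]), 'eef_rot': array([ 7.85358451e-01,  6.19040563e-01, -6.90668183e-04,  6.39065474e-04]), 'contact_force': array([ 0.1898235 , -0.2736517 , -0.36880086]), 'moment': array([-0.00744755, -0.06126816, -0.00141165]), 'opening': 1.002340214178131}
side [[440.9, 0.0, 274.7], [0.0, 440.9, 206.9], [0.0, 0.0, 1.0]] [[0.8944, -0.4472, 0.0051, -0.532], [-0.2155, -0.441, -0.8713, 0.2243], [0.3919, 0.7782, -0.4908, 0.9542], [0.0, 0.0, 0.0, 1.0]]
top [[423.3, 0.0, 278.4], [0.0, 423.3, 207.4], [0.0, 0.0, 1.0]] [[-0.0135, -0.9996, -0.0252, -0.0003], [-0.9935, 0.0163, -0.1128, 0.6031], [0.1132, 0.0235, -0.9933, 0.9896], [0.0, 0.0, 0.0, 1.0]]
wrist [[331.9, 0.0, 282.4], [0.0, 331.9, 213.7], [0.0, 0.0, 1.0]] [[0.2337, 0.9723, -0.0013, -0.6243], [0.9329, -0.2238, 0.2823, -0.0384], [0.2741, -0.0672, -0.9593, 0.3897], [0.0, 0.0, 0.0, 1.0]]
```

View pics/side0.png

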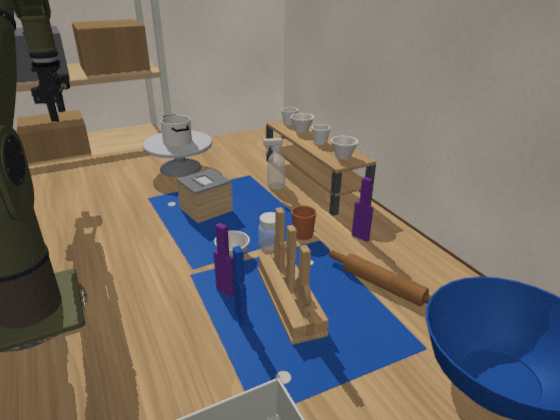

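View pics/top0.png

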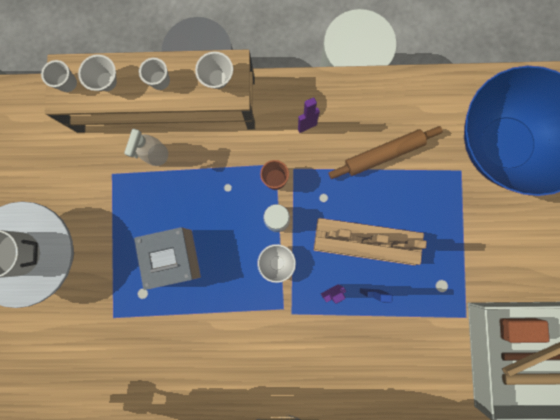

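View pics/wrist0.png

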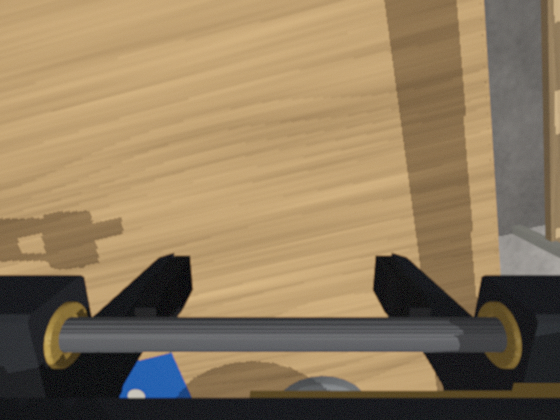

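```bash
cat > h.py <<'E'
import numpy as np, cv2
def ray(p,u,v):
    K,E=np.array(p["intrinsics"]),np.array(p["extrinsics"]); R,t=E[:3,:3],E[:3,3]
    d=R.T@np.linalg.solve(K,[u,v,1.]); return -R.T@t,d
def at(p,u,v,z):
    c,d=ray(p,u,v); return c+d*(z-c[2])/d[2]
def proj(p,X):
    K,E=np.array(p["intrinsics"]),np.array(p["extrinsics"]); X=np.atleast_2d(X)
    q=(E[:3,:3]@X.T).T+E[:3,3]; q=(K@q.T).T; return q[:,:2]/q[:,2:]
E
python3 - <<'E'
import cv2
s=cv2.imread('pics/side0.png'); t=cv2.imread('pics/top0.png')
cv2.imwrite('pics/c1.png',cv2.resize(s[195:345,200:350],None,fx=4,fy=4,interpolation=cv2.INTER_CUBIC))
cv2.imwrite('pics/c2.png',cv2.resize(t[205:305,300:440],None,fx=5.5,fy=5.5,interpolation=cv2.INTER_CUBIC))
cv2.imwrite('pics/c3.png',cv2.resize(t[215:300,120:220],None,fx=7,fy=7,interpolation=cv2.INTER_CUBIC))
E
```

```text
(no output)
```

View pics/c1.png

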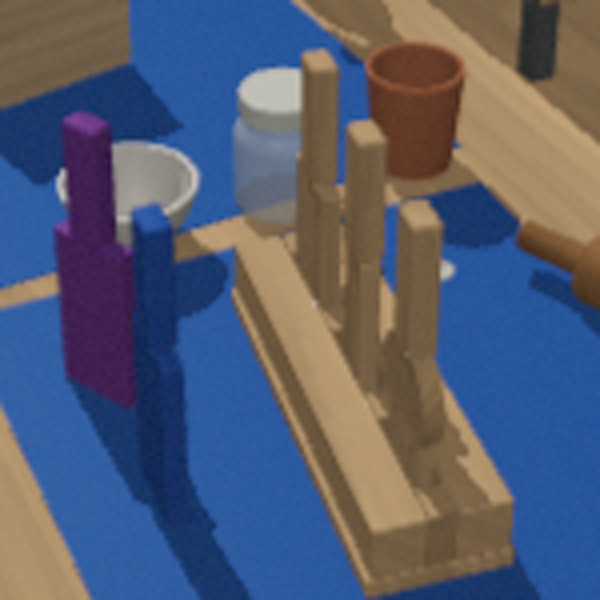

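View pics/c2.png

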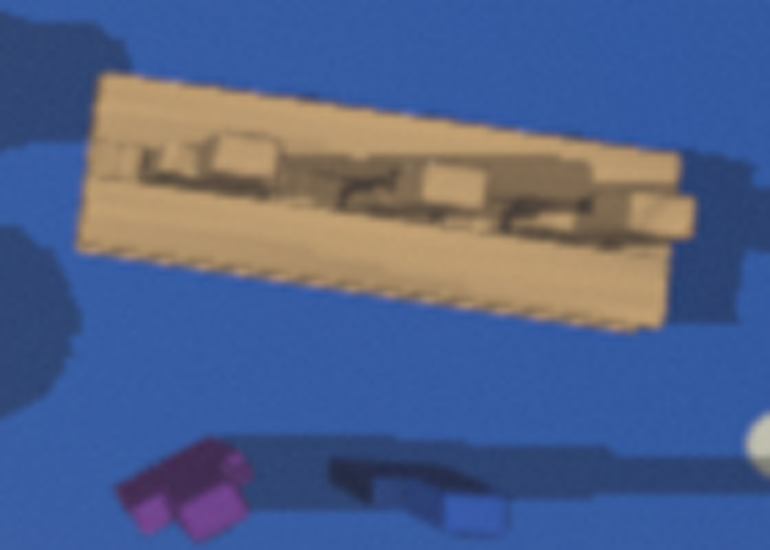

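View pics/c3.png

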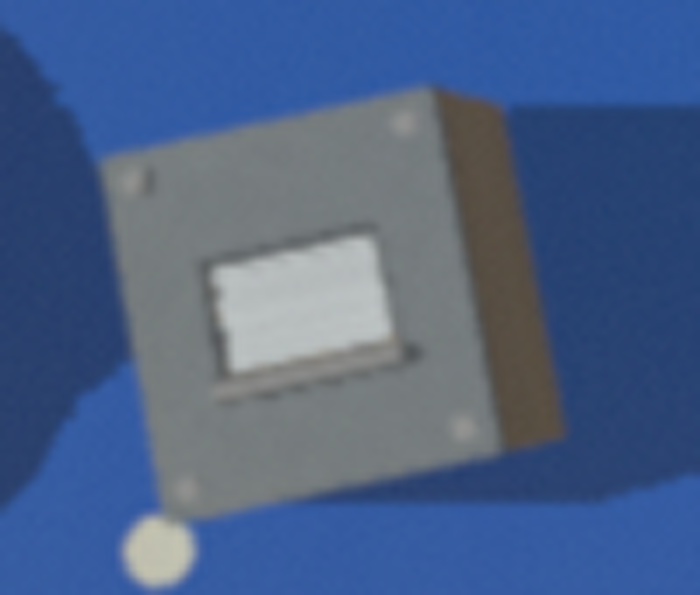

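Run:
```python
from plant import vision
from h import *
p=vision.camera_params("top"); ps=vision.camera_params("side")
c=np.array([(103,158),(433,87),(500,452),(180,522)])/7.+[120,215]-.4
L=np.array([at(p,u,v,.1) for u,v in c]); print("lid",L.round(4).tolist(), L.mean(0))
print([np.linalg.norm(L[i]-L[(i+1)%4]).round(4) for i in range(4)])
# x axis of box: bottom->top in img
for a,b in((3,0),(2,1)): d=L[b]-L[a]; print("box yaw x",np.degrees(np.arctan2(d[1],d[0])))
for a,b in((1,0),(2,3)): d=L[b]-L[a]; print("box yaw y-90",np.degrees(np.arctan2(d[1],d[0]))-90)
m=np.array([(203,262),(372,226),(405,345),(222,378)])/7.+[120,215]-.4
M=np.array([at(p,u,v,.1) for u,v in m]); print("mouth",M.round(4).tolist())
s=np.array([(100,72),(681,153),(664,328),(80,250)])/5.5+[300,205]-.4
S=np.array([at(p,u,v,.045) for u,v in s]); print("stand",S.round(4).tolist(),S.mean(0),[np.linalg.norm(S[i]-S[(i+1)%4]).round(4) for i in range(4)])
for a,b in((1,0),(2,3)): d=S[b]-S[a]; print("stand y-90",np.degrees(np.arctan2(d[1],d[0]))-90)
for a,b in((3,0),(2,1)): d=S[b]-S[a]; print("stand x",np.degrees(np.arctan2(d[1],d[0])))
h=np.array([(245,158),(454,187),(661,215)])/5.5+[300,205]-.4
for u,v in h: print("handle top",at(p,u,v,.192))
hs=np.array([(320,58),(367,132),(420,212)])/4.+[200,195]-.4
for u,v in hs: print("handle top side",at(ps,u,v,.192))
```

```text
lid [[0.5332, 0.3162, 0.1], [0.5545, 0.2091, 0.1], [0.4377, 0.1862, 0.1], [0.4169, 0.2885, 0.1]] [0.48559393 0.25000221 0.1       ]
[np.float64(0.1092), np.float64(0.119), np.float64(0.1044), np.float64(0.1195)]
box yaw x 13.39246978116037
box yaw x 11.1057749224714
box yaw y-90 11.28133359250468
box yaw y-90 11.483411532178337
mouth [[0.4993, 0.2829, 0.1], [0.51, 0.2283, 0.1], [0.4719, 0.2171, 0.1], [0.4622, 0.276, 0.1]]
stand [[0.5757, -0.1031, 0.045], [0.537, -0.3506, 0.045], [0.4628, -0.3396, 0.045], [0.4992, -0.0927, 0.045]] [ 0.51866998 -0.22148362  0.045     ] [np.float64(0.2506), np.float64(0.075), np.float64(0.2496), np.float64(0.0772)]
stand y-90 -8.895136730384749
stand y-90 -8.387179700044044
stand x -7.74511923387515
stand x -8.449990451947862
handle top [ 0.53023326 -0.1452895   0.192     ]
handle top [ 0.51849192 -0.22120077  0.192     ]
handle top [ 0.50720947 -0.29585601  0.192     ]
handle top side [ 0.53404636 -0.14286702  0.192     ]
handle top side [ 0.52094846 -0.22063261  0.192     ]
handle top side [ 0.50959494 -0.29399724  0.192     ]
```

Run:
```python
from plant import vision
from h import *
ps=vision.camera_params("side");pt=vision.camera_params("top")
for nm,p,(x0,y0,w,hh),f in (("side",ps,(240,195,100,130),6),("top",pt,(300,205,140,80),5.5)):
    im=cv2.imread(f'pics/{nm}0.png')
    im=cv2.resize(im[y0:y0+hh,x0:x0+w],None,fx=f,fy=f,interpolation=cv2.INTER_CUBIC)
    clean=im.copy()
    yaw=np.radians(-8.6); X=np.array([np.cos(yaw),np.sin(yaw),0]);Y=np.array([-X[1],X[0],0])
    for c in ((.5315,-.144,0),(.5195,-.221,0),(.5085,-.295,0)):
        for wd,col in ((.05,(0,0,255)),(.026,(0,255,0))):
            P=[np.array(c)+X*sx*.006+Y*sy*wd/2+[0,0,z] for sx in(-1,1) for sy in (-1,1) for z in (.045,.117)]
            q=((proj(p,P)-[x0,y0]+.5)*f).astype(int)
            for i in range(8):
                for b in (1,2,4):
                    if not i&b: cv2.line(im,tuple(map(int,q[i])),tuple(map(int,q[i|b])),col,1)
    out=np.hstack([clean,im]) if nm=="side" else np.vstack([clean,im])
    s=min(1,800/out.shape[1],600/out.shape[0]); cv2.imwrite(f'pics/ov_{nm}.png',cv2.resize(out,None,fx=s,fy=s))
```

```text
(no output)
```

View pics/ov_side.png

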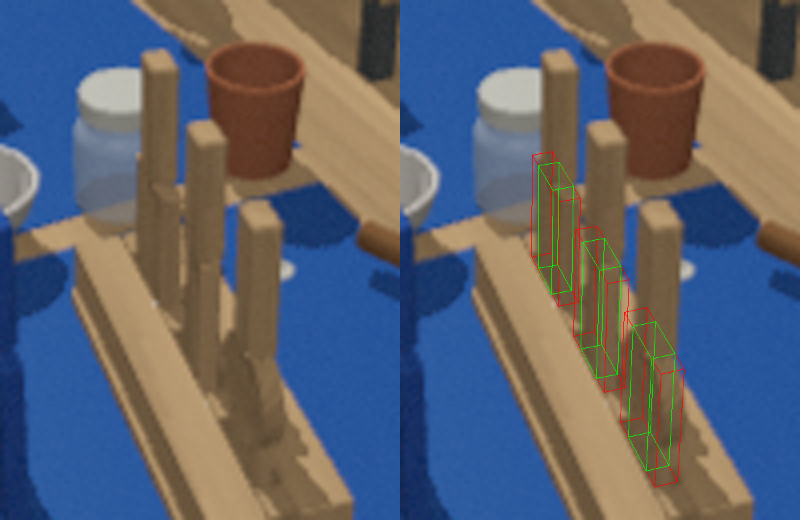

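View pics/ov_top.png

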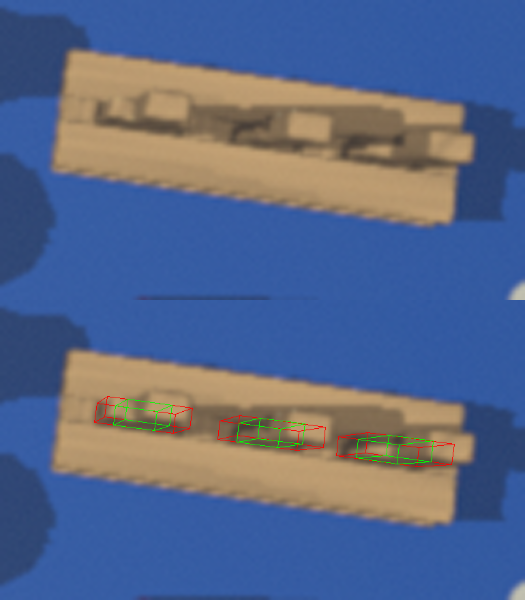

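```bash
cat >> h.py <<'E'
from scipy.spatial.transform import Rotation as Ro
def plan(s,target,yaw):
    """delta in tool axes (cm), turn(deg) from measured pose"""
    R=Ro.from_quat(s["eef_rot"]).as_matrix()
    cur=np.degrees(np.arctan2(R[1,0],R[0,0]))
    d=R.T@(np.array(target)-s["tool_pos"])*100
    return d.round(2), round((cur-yaw+180)%360-180,2)
def show(s):
    R=Ro.from_quat(s["eef_rot"]).as_matrix()
    print("t",round(s["clock"],2),"pos",s["tool_pos"].round(4),"yaw",np.degrees(np.arctan2(R[1,0],R[0,0])).round(2),"z",R[:,2].round(4),"F",np.round(s["contact_force"],2),"M",np.round(s["moment"],2),"open",round(s["opening"],3))
E
python3 - <<'E'
from plant import r,vision
from h import *
s=r.get_state(); show(s)
p=vision.camera_params("wrist");E=np.array(p["extrinsics"]);R=Ro.from_quat(s["eef_rot"]).as_matrix()
C=-E[:3,:3].T@E[:3,3]; print("cam in tool",R.T@(C-s["tool_pos"])); print("cam axes in tool",(R.T@E[:3,:3].T).round(3))
print(plan(s,(.40,.42,.30),50))
def pr(T,yaw,z,pts):
    a=np.radians(yaw);Rt=np.array([[np.cos(a),np.sin(a),0],[np.sin(a),-np.cos(a),0],[0,0,-1]])
    Rc=Rt@(R.T@E[:3,:3].T); Cw=np.array([*T,z])+Rt@(R.T@(C-s["tool_pos"]))
    E2=np.eye(4);E2[:3,:3]=Rc.T;E2[:3,3]=-Rc.T@Cw
    return proj({"intrinsics":p["intrinsics"],"extrinsics":E2},pts).round()
for T in [(.40,.36),(.45,.30),(.42,.25),(.40,.30),(.36,.24)]:
  for yaw in (40,11.4):
    print(T,yaw,pr(T,yaw,.3,[(.5332,.3162,.1),(.5545,.2091,.1),(.4377,.1862,.1),(.4169,.2885,.1)]).tolist())
E
```

```text
t 0.15 pos [0.1459 0.6072 0.2491] yaw 76.5 z [-2.0e-04 -1.4e-03 -1.0e+00] F [-0.28 -0.38 -0.25] M [ 0.04 -0.04 -0.03] open 1.001
cam in tool [ 1.08941101e-04 -7.31342850e-02 -1.34770124e-01]
cam axes in tool [[ 1.    -0.     0.   ]
 [ 0.     0.959  0.282]
 [-0.    -0.282  0.959]]
(array([-12.28,  29.08,  -5.07]), np.float64(26.5))
(0.4, 0.36) 40 [[348.0, 293.0], [300.0, 364.0], [211.0, 323.0], [252.0, 249.0]]
(0.4, 0.36) 11.4 [[394.0, 252.0], [385.0, 338.0], [285.0, 338.0], [285.0, 256.0]]
(0.45, 0.3) 40 [[352.0, 228.0], [301.0, 307.0], [207.0, 261.0], [250.0, 178.0]]
(0.45, 0.3) 11.4 [[365.0, 191.0], [358.0, 286.0], [252.0, 285.0], [249.0, 195.0]]
(0.42, 0.25) 40 [[406.0, 211.0], [350.0, 292.0], [257.0, 245.0], [305.0, 159.0]]
(0.42, 0.25) 11.4 [[407.0, 148.0], [396.0, 250.0], [287.0, 250.0], [287.0, 152.0]]
(0.4, 0.3) 40 [[385.0, 256.0], [333.0, 331.0], [243.0, 287.0], [288.0, 209.0]]
(0.4, 0.3) 11.4 [[411.0, 200.0], [400.0, 294.0], [295.0, 293.0], [296.0, 204.0]]
(0.36, 0.24) 40 [[451.0, 238.0], [394.0, 316.0], [305.0, 271.0], [355.0, 190.0]]
(0.36, 0.24) 11.4 [[468.0, 150.0], [452.0, 252.0], [343.0, 251.0], [348.0, 155.0]]
```

Emit:
{"fn": "send_rows", "kwargs": {"series": [{"delta_pos":[-1.5,3.6,-1],"turn":3.5,"jaw":0},{"delta_pos":[-3,7.2,-2],"turn":7,"jaw":0},{"delta_pos":[-4.6,10.8,-3],"turn":10.5,"jaw":0},{"delta_pos":[-6.2,14.4,-4],"turn":14,"jaw":0},{"delta_pos":[-7.8,18,-5],"turn":17.5,"jaw":0},{"delta_pos":[-9.3,21.6,-5],"turn":21,"jaw":0},{"delta_pos":[-10.8,25.2,-5],"turn":24.5,"jaw":0},{"delta_pos":[-12.3,29,-5],"turn":26.5,"jaw":0}]}}

```text
clock: 0.82
tool_pos: [0.4001, 0.4192, 0.2999]
eef_rot: [0.907, 0.422, -0.0, -0.0]
contact_force: [0.2, 0.4, 0.5]
opening: 0.997
```

Run:
```python
from plant import r
from h import *
s=r.get_state(); show(s); print(plan(s,(.455,.235,.30),11.4))
```

```text
t 0.82 pos [0.4001 0.4192 0.2999] yaw 49.88 z [-2.e-04  2.e-04 -1.e+00] F [0.21 0.44 0.5 ] M [0.   0.04 0.04] open 0.997
(array([-1.054e+01,  1.607e+01, -1.000e-02]), np.float64(38.48))
```

Emit:
{"fn": "send_rows", "kwargs": {"series": [{"delta_pos":[-1.5,2.5,0],"turn":6,"jaw":0},{"delta_pos":[-3.3,5,0],"turn":12,"jaw":0},{"delta_pos":[-5.1,7.8,0],"turn":18,"jaw":0},{"delta_pos":[-6.9,10.6,0],"turn":24,"jaw":0},{"delta_pos":[-8.7,13.4,0],"turn":30,"jaw":0},{"delta_pos":[-10.5,16,0],"turn":36,"jaw":0},{"delta_pos":[-10.5,16,0],"turn":38.5,"jaw":0},{"delta_pos":[-10.5,16,0],"turn":38.5,"jaw":0}]}}

```text
clock: 1.48
tool_pos: [0.4548, 0.2348, 0.2997]
eef_rot: [0.995, 0.097, -0.0, 0.001]
contact_force: [-0.6, 0.7, 0.5]
opening: 0.996
```

Run:
```python
from plant import r,vision
from h import *
s=r.get_state(); show(s); p=vision.camera_params("wrist")
im=vision.snapshot("wrist"); cv2.imwrite("pics/w1.png",im); np.savez("w1.npz",**p)
cv2.imwrite("pics/w1c.png",cv2.resize(im[110:260,210:380],None,fx=4,fy=4,interpolation=cv2.INTER_CUBIC))
```

```text
t 1.48 pos [0.4548 0.2348 0.2997] yaw 11.18 z [ 1.e-04 -1.e-03 -1.e+00] F [-0.58  0.69  0.47] M [-0.11  0.09 -0.  ] open 0.996
```

View pics/w1.png

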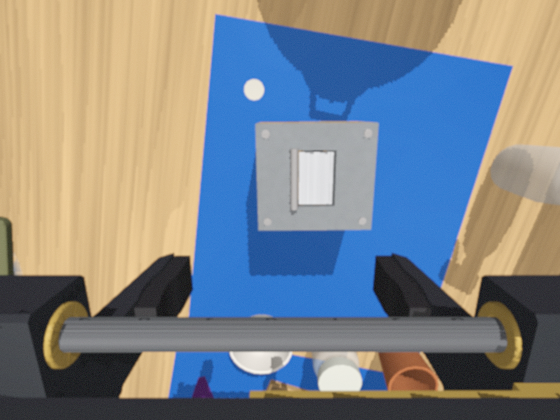

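View pics/w1c.png

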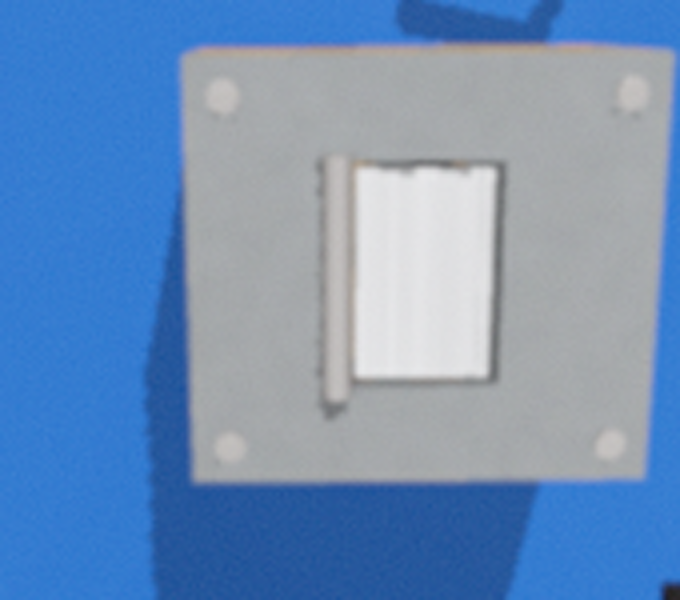

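Run:
```python
from plant import r
from h import *
from scipy.optimize import least_squares
p=dict(np.load("w1.npz"))
def px(a): return np.array(a)/4.+[210,110]-.4
L=np.array([at(p,u,v,.1) for u,v in px([(181,52),(673,50),(645,480),(192,484)])])
M=np.array([at(p,u,v,.1) for u,v in px([(504,162),(494,382)])])
print([np.linalg.norm(L[i]-L[(i+1)%4]).round(4) for i in range(4)])
B=np.array([(-.06,.055),(.06,.055),(.06,-.055),(-.06,-.055),(.02,.029),(.02,-.029)])
Q=np.vstack([L,M])[:,:2]
f=lambda v:((B@np.array([[np.cos(v[2]),np.sin(v[2])],[-np.sin(v[2]),np.cos(v[2])]]))*v[3]+v[:2]-Q).ravel()
o=least_squares(f,[.48,.25,.2,1]); print(o.x[:2],np.degrees(o.x[2]),o.x[3],(o.fun*1000).round(1))
c=o.x; sl=c[:2]+.009*np.array([np.cos(c[2]),np.sin(c[2])]); print("slot",sl)
s=r.get_state(); print(plan(s,(.50,-.01,.30),-8.6))
```

```text
[np.float64(0.1195), np.float64(0.1104), np.float64(0.1207), np.float64(0.1111)]
[0.48485001 0.2527064 ] 11.58220329130916 1.0012417603501567 [-0.4 -0.5  0.2  0.  -0.6  0.2 -0.1  0.5  0.1  0.5  0.8 -0.8]
slot [0.49366675 0.25451336]
(array([-0.43, 25.1 , -0.04]), np.float64(20.09))
```

Emit:
{"fn": "send_rows", "kwargs": {"series": [{"delta_pos":[0,3.6,0],"turn":2.5,"jaw":0},{"delta_pos":[0,7.2,-0.5],"turn":5,"jaw":0},{"delta_pos":[0,10.8,-1],"turn":7.5,"jaw":0},{"delta_pos":[0,14.4,-1.5],"turn":10,"jaw":0},{"delta_pos":[0,18,-2],"turn":12.5,"jaw":0},{"delta_pos":[-0.2,21.6,-2],"turn":15,"jaw":0},{"delta_pos":[-0.4,25,-2],"turn":18,"jaw":0},{"delta_pos":[-0.4,25,-2],"turn":20,"jaw":0}]}}

```text
clock: 2.2
tool_pos: [0.501, -0.0154, 0.3201]
eef_rot: [0.997, -0.079, 0.001, 0.002]
contact_force: [-0.3, -0.1, 0.0]
opening: 1.002
```

Run:
```python
from plant import r
from h import *
s=r.get_state(); show(s); print(plan(s,(.50,-.15,.32),-8.6))
```

```text
t 2.2 pos [ 0.501  -0.0154  0.3201] yaw -9.03 z [ 0.0016 -0.0041 -1.    ] F [-0.28 -0.11  0.05] M [-0.07  0.08 -0.02] open 1.002
(array([ 2.02, 13.31,  0.06]), np.float64(-0.43))
```

Emit:
{"fn": "send_rows", "kwargs": {"series": [{"delta_pos":[0.5,3,0],"turn":0,"jaw":0},{"delta_pos":[1,6.4,0],"turn":0,"jaw":0},{"delta_pos":[1.5,10,0],"turn":0,"jaw":0},{"delta_pos":[2,12.5,0],"turn":0,"jaw":0},{"delta_pos":[2,13,0],"turn":0,"jaw":0},{"delta_pos":[2,13,0],"turn":0,"jaw":0}]}}

```text
clock: 2.7
tool_pos: [0.5009, -0.141, 0.3195]
eef_rot: [0.997, -0.074, -0.0, 0.0]
contact_force: [0.2, 0.7, -0.4]
opening: 0.999
```

Run:
```python
from plant import r,vision
from h import *
s=r.get_state(); show(s); p=vision.camera_params("wrist")
im=vision.snapshot("wrist"); cv2.imwrite("pics/w2.png",im); np.savez("w2.npz",**p)
cv2.imwrite("pics/w2c.png",cv2.resize(im[90:290,190:380],None,fx=3,fy=3,interpolation=cv2.INTER_CUBIC))
```

```text
t 2.7 pos [ 0.5009 -0.141   0.3195] yaw -8.54 z [-0.  0. -1.] F [ 0.2   0.68 -0.36] M [-0.04  0.08  0.02] open 0.999
```

View pics/w2.png

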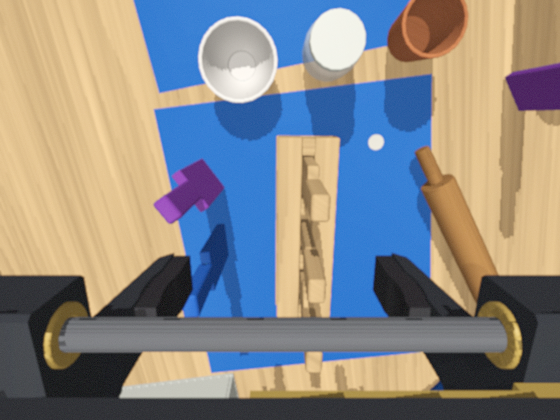

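View pics/w2c.png

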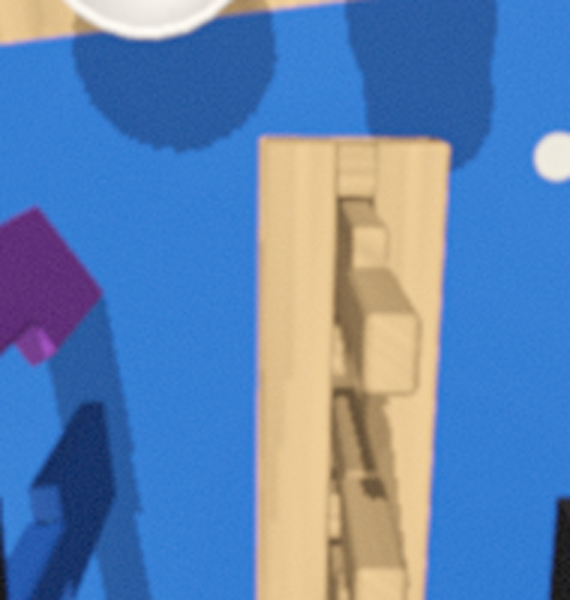

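Run:
```python
from plant import r
from h import *
p=dict(np.load("w2.npz"))
px=lambda a:np.array(a)/3.+[190,90]-.3
T=np.array([at(p,u,v,.192) for u,v in px([(365,311),(416,313),(417,391),(362,391)])]);print(T.round(4).tolist(),T.mean(0))
print([np.linalg.norm(T[i]-T[(i+1)%4]).round(4) for i in range(4)])
d=T[0]-T[3];print("yaw",np.degrees(np.arctan2(d[1],d[0]))-90);d=T[1]-T[2];print("yaw",np.degrees(np.arctan2(d[1],d[0]))-90)
S=np.array([at(p,u,v,.045) for u,v in px([(260,138),(450,141)])]);print(S.round(4).tolist())
d=S[1]-S[0];print("stand yaw",np.degrees(np.arctan2(d[1],d[0])))
Sl=np.array([at(p,u,v,.045) for u,v in px([(260,138),(258,590)])]);d=Sl[0]-Sl[1];print("stand yaw",np.degrees(np.arctan2(d[1],d[0]))-90)
a=np.radians(-8.6);m=S.mean(0)[:2]+.125*np.array([np.sin(a),-np.cos(a)]);print("stand c",m,"slot1",m-.076*np.array([np.sin(a),-np.cos(a)]))
s=r.get_state(); print(plan(s,(.532,-.1445,.24),-8.6),plan(s,(.532,-.1445,.168),-8.6))
```

```text
[[0.5256, -0.1316, 0.192], [0.5391, -0.1342, 0.192], [0.537, -0.1562, 0.192], [0.522, -0.1539, 0.192]] [ 0.53090603 -0.14399883  0.192     ]
[np.float64(0.0138), np.float64(0.0221), np.float64(0.0152), np.float64(0.0226)]
yaw -9.238683813511713
yaw -5.599004195752741
[[0.5009, -0.0901, 0.045], [0.5761, -0.1026, 0.045]]
stand yaw -9.43321583212196
stand yaw -9.100997731838433
stand c [ 0.51980082 -0.21990135] slot1 [ 0.53116551 -0.14475586]
(array([3.14, 0.11, 7.94]), np.float64(0.21)) (array([ 3.15,  0.12, 15.14]), np.float64(0.21))
```

Emit:
{"fn": "send_rows", "kwargs": {"series": [{"delta_pos":[2,0.1,2.5],"turn":0.3,"jaw":0.2},{"delta_pos":[3.05,0.1,5],"turn":0.3,"jaw":0.2},{"delta_pos":[3.05,0.1,7],"turn":0.3,"jaw":0.2},{"delta_pos":[3.05,0.1,8],"turn":0.3,"jaw":0.2},{"delta_pos":[3.05,0.1,8],"turn":0.3,"jaw":0.2}]}}

```text
clock: 3.17
tool_pos: [0.5296, -0.1426, 0.2375]
eef_rot: [0.997, -0.075, -0.003, -0.001]
contact_force: [-0.3, 0.3, -0.1]
opening: 0.802
```

Run:
```python
from plant import r,vision
from h import *
s=r.get_state(); show(s); p=vision.camera_params("wrist"); print(plan(s,(.5312,-.1443,.154),-8.8))
im=vision.snapshot("wrist"); cv2.imwrite("pics/w3.png",im)
cv2.imwrite("pics/s3.png",vision.snapshot("side"))
```

```text
t 3.17 pos [ 0.5296 -0.1426  0.2375] yaw -8.57 z [-0.0051  0.0027 -1.    ] F [-0.29  0.32 -0.08] M [-0.08  0.09 -0.01] open 0.802
(array([0.23, 0.16, 8.34]), np.float64(0.23))
```

View pics/w3.png

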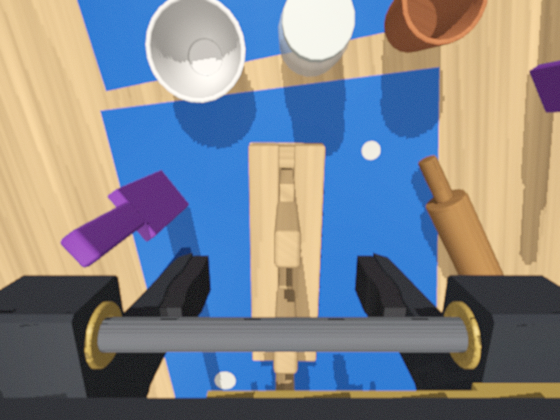

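View pics/s3.png

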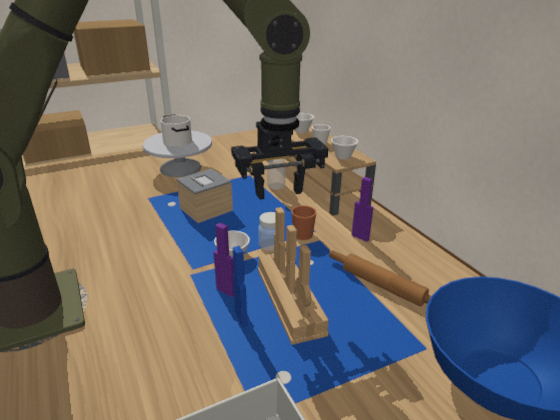

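Emit:
{"fn": "send_rows", "kwargs": {"series": [{"delta_pos":[0,0.1,2.5],"turn":0.2,"jaw":0.2},{"delta_pos":[0,0.1,5],"turn":0.2,"jaw":0.2},{"delta_pos":[0,0.1,6],"turn":0.2,"jaw":0.2},{"delta_pos":[0,0.1,6],"turn":0.2,"jaw":0.2},{"delta_pos":[0,0.1,6],"turn":0.2,"jaw":0.2}]}}

```text
clock: 3.68
tool_pos: [0.5311, -0.1466, 0.1806]
eef_rot: [0.997, -0.078, 0.001, -0.0]
contact_force: [0.5, 0.2, 0.1]
opening: 0.8
```

Run:
```python
from plant import r,vision
from h import *
s=r.get_state(); show(s); print(plan(s,(.5312,-.1443,.154),-8.8))
p=vision.camera_params("wrist")
print(proj(p,[(.5312,-.1443,.192)]))
im=vision.snapshot("wrist"); cv2.imwrite("pics/w4.png",im[150:400,150:420]);show(r.get_state())
```

```text
t 3.68 pos [ 0.5311 -0.1466  0.1806] yaw -8.99 z [ 0.001 -0.    -1.   ] F [0.47 0.17 0.09] M [-0.03  0.02  0.02] open 0.8
(array([-0.03, -0.23,  2.66]), np.float64(-0.19))
[[283.0803698 292.4764939]]
t 3.73 pos [ 0.5315 -0.1468  0.1811] yaw -9.0 z [ 2.3e-03 -4.0e-04 -1.0e+00] F [ 0.2  -0.03  0.55] M [-0.07  0.08  0.02] open 0.802
```

View pics/w4.png

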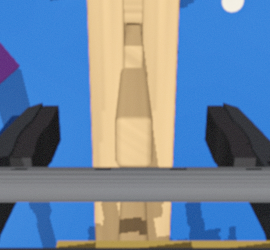

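Emit:
{"fn": "send_rows", "kwargs": {"series": [{"delta_pos":[0,-0.2,1.4],"turn":-0.2,"jaw":0.2},{"delta_pos":[0,-0.2,2.7],"turn":-0.2,"jaw":0.2},{"delta_pos":[0,-0.2,2.7],"turn":-0.2,"jaw":0.2},{"delta_pos":[0,-0.2,2.7],"turn":-0.2,"jaw":0.2},{"delta_pos":[0,-0.2,2.7],"turn":-0.2,"jaw":0.2}]}}

```text
clock: 4.15
tool_pos: [0.5317, -0.1451, 0.154]
eef_rot: [0.997, -0.077, 0.001, 0.0]
contact_force: [-0.0, -0.2, 0.7]
opening: 0.803
```

Run:
```python
from plant import r,vision
from h import *
s=r.get_state(); show(s); print(plan(s,(.5312,-.1443,.154),-8.8))
```

```text
t 4.15 pos [ 0.5317 -0.1451  0.154 ] yaw -8.82 z [ 2.2e-03 -5.0e-04 -1.0e+00] F [-0.04 -0.23  0.67] M [-0.17  0.04 -0.01] open 0.803
(array([-0.06, -0.07,  0.  ]), np.float64(-0.02))
```

Emit:
{"fn": "send_rows", "kwargs": {"force": 30, "series": [{"delta_pos":[0,0,0],"turn":0,"jaw":0.5},{"delta_pos":[0,0,0],"turn":0,"jaw":0.7},{"delta_pos":[0,0,0],"turn":0,"jaw":1},{"delta_pos":[0,0,0],"turn":0,"jaw":1},{"delta_pos":[0,0,0],"turn":0,"jaw":1},{"delta_pos":[0,0,0],"turn":0,"jaw":1},{"delta_pos":[0,0,0],"turn":0,"jaw":1},{"delta_pos":[0,0,0],"turn":0,"jaw":1}]}}

```text
clock: 4.82
tool_pos: [0.5309, -0.1447, 0.1527]
eef_rot: [0.997, -0.077, -0.0, -0.0]
contact_force: [-0.5, -0.3, 0.1]
opening: 0.215
```

Run:
```python
from plant import r,vision
from h import *
s=r.get_state(); show(s)
```

```text
t 4.82 pos [ 0.5309 -0.1447  0.1527] yaw -8.81 z [-0.e+00  1.e-04 -1.e+00] F [-0.5  -0.3   0.12] M [-0.06  0.09 -0.03] open 0.215
```

Emit:
{"fn": "send_rows", "kwargs": {"series": [{"delta_pos":[0,0,0],"turn":0,"jaw":1},{"delta_pos":[0,0,0],"turn":0,"jaw":1},{"delta_pos":[0,0,0],"turn":0,"jaw":1}]}}

```text
clock: 5.07
tool_pos: [0.5309, -0.1447, 0.1526]
eef_rot: [0.997, -0.077, -0.0, -0.0]
contact_force: [-0.4, 0.0, -0.9]
opening: 0.183
```

Run:
```python
from plant import r,vision
from h import *
s=r.get_state(); show(s)
```

```text
t 5.07 pos [ 0.5309 -0.1447  0.1526] yaw -8.81 z [-1.e-04  1.e-04 -1.e+00] F [-0.4   0.03 -0.93] M [-0.09  0.06  0.04] open 0.183
```

Emit:
{"fn": "send_rows", "kwargs": {"series": [{"delta_pos":[0,0,-0.7],"turn":0,"jaw":1},{"delta_pos":[0,0,-1.8],"turn":0,"jaw":1},{"delta_pos":[0,0,-3.3],"turn":0,"jaw":1},{"delta_pos":[0,0,-5],"turn":0,"jaw":1},{"delta_pos":[0,0,-8],"turn":0,"jaw":1},{"delta_pos":[0,0,-11],"turn":0,"jaw":1},{"delta_pos":[0,0,-13],"turn":0,"jaw":1},{"delta_pos":[0,0,-13],"turn":0,"jaw":1}]}}

```text
clock: 5.73
tool_pos: [0.5331, -0.1456, 0.2873]
eef_rot: [0.997, -0.077, 0.004, 0.001]
contact_force: [1.1, -0.6, -1.9]
opening: 0.18
```

Run:
```python
from plant import r,vision
from h import *
s=r.get_state(); show(s); print(plan(s,(.50,.05,.31),2))
cv2.imwrite("pics/s5.png",vision.snapshot("side"))
```

```text
t 5.73 pos [ 0.5331 -0.1456  0.2873] yaw -8.83 z [ 0.0084 -0.0018 -1.    ] F [ 1.06 -0.58 -1.88] M [-0.09  0.05 -0.02] open 0.18
(array([ -6.25, -18.82,  -2.33]), np.float64(-10.83))
```

View pics/s5.png

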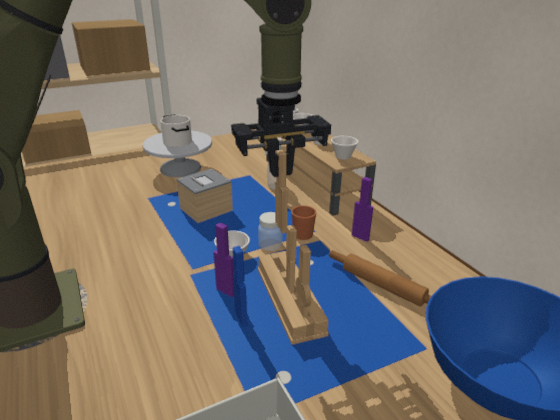

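Emit:
{"fn": "send_rows", "kwargs": {"series": [{"delta_pos":[-0.4,-1.2,-1],"turn":-1,"jaw":1},{"delta_pos":[-1,-3.2,-2],"turn":-2,"jaw":1},{"delta_pos":[-1.9,-5.8,-2.3],"turn":-3.5,"jaw":1},{"delta_pos":[-2.8,-8.5,-2.3],"turn":-5,"jaw":1},{"delta_pos":[-3.7,-11.2,-2.3],"turn":-6.5,"jaw":1},{"delta_pos":[-4.6,-13.9,-2.3],"turn":-8,"jaw":1},{"delta_pos":[-5.5,-16.6,-2.3],"turn":-9.5,"jaw":1},{"delta_pos":[-6.2,-18.8,-2.3],"turn":-10.8,"jaw":1}]}}

```text
clock: 6.45
tool_pos: [0.4962, 0.0539, 0.3047]
eef_rot: [1.0, 0.02, -0.002, -0.0]
contact_force: [-0.4, 0.7, -1.5]
opening: 0.179
```

Run:
```python
from plant import r,vision
from h import *
s=r.get_state(); show(s); print(plan(s,(.4937,.2535,.30),11.6))
```

```text
t 6.45 pos [0.4962 0.0539 0.3047] yaw 2.26 z [-3.8e-03  8.0e-04 -1.0e+00] F [-0.4   0.67 -1.49] M [-0.06  0.01 -0.03] open 0.179
(array([  0.54, -19.96,   0.49]), np.float64(-9.34))
```

Emit:
{"fn": "send_rows", "kwargs": {"series": [{"delta_pos":[0,-3,0],"turn":-1.5,"jaw":1},{"delta_pos":[0.1,-6,0],"turn":-3,"jaw":1},{"delta_pos":[0.2,-9,0],"turn":-4.5,"jaw":1},{"delta_pos":[0.3,-12,0],"turn":-6,"jaw":1},{"delta_pos":[0.4,-15,0],"turn":-7.5,"jaw":1},{"delta_pos":[0.5,-17.5,0],"turn":-9,"jaw":1},{"delta_pos":[0.5,-19,0],"turn":-9.3,"jaw":1},{"delta_pos":[0.5,-20,0],"turn":-9.3,"jaw":1}]}}

```text
clock: 7.12
tool_pos: [0.4948, 0.253, 0.3047]
eef_rot: [0.995, 0.1, -0.001, -0.0]
contact_force: [-0.3, -1.3, -1.6]
opening: 0.177
```

Emit:
{"fn": "send_rows", "kwargs": {"series": [{"delta_pos":[0,0,0],"turn":0,"jaw":1},{"delta_pos":[0,0,0],"turn":0,"jaw":1},{"delta_pos":[0,0,0],"turn":0,"jaw":1},{"delta_pos":[0,0,0],"turn":0,"jaw":1}]}}

```text
clock: 7.45
tool_pos: [0.4968, 0.2485, 0.3058]
eef_rot: [0.995, 0.097, -0.0, 0.001]
contact_force: [-0.2, -0.5, -0.7]
opening: 0.179
```

Run:
```python
from plant import r,vision
from h import *
s=r.get_state(); show(s); print(plan(s,(.4937,.2535,.25),11.6))
p=vision.camera_params("wrist");np.savez("w6.npz",**p)
im=vision.snapshot("wrist"); cv2.imwrite("pics/w6.png",im)
s=vision.snapshot("side");cv2.imwrite("pics/s6.png",s);cv2.imwrite("pics/s6c.png",cv2.resize(s[90:240,130:280],None,fx=4,fy=4,interpolation=cv2.INTER_CUBIC))
```

```text
t 7.45 pos [0.4968 0.2485 0.3058] yaw 11.11 z [-1.0e-04 -1.2e-03 -1.0e+00] F [-0.19 -0.49 -0.67] M [-0.07  0.06  0.03] open 0.179
(array([-0.2 , -0.56,  5.58]), np.float64(-0.49))
```

View pics/w6.png

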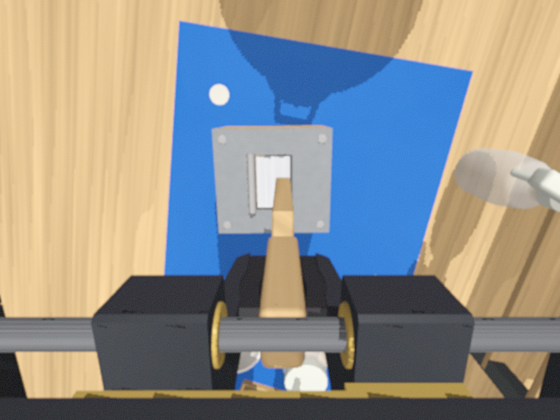

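View pics/s6c.png

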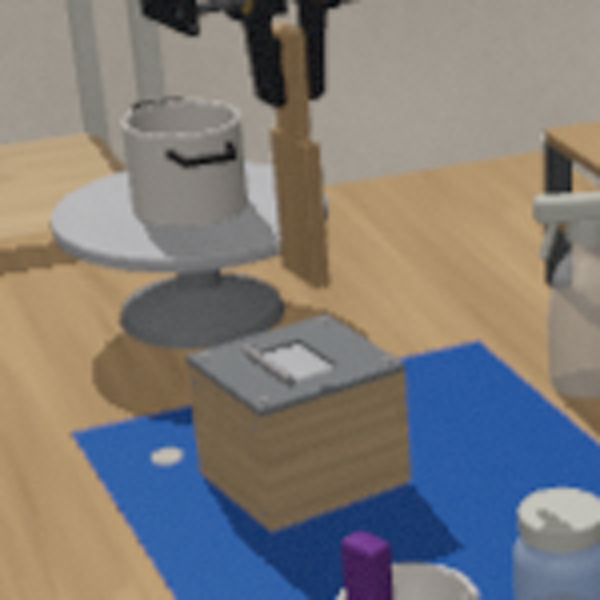

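Run:
```python
from plant import r,vision
from h import *
s=r.get_state(); show(s)
T=s["tool_pos"];R=Ro.from_quat(s["eef_rot"]).as_matrix()
def box(hx,hy,z0,z1): return [np.array(T)+R@np.array([sx*hx,sy*hy,z]) for sx in(-1,1) for sy in(-1,1) for z in(z0,z1)]
def draw(im,p,x0,y0,f):
    for b in (box(.006,.025,.1406-.105,.1406),box(.008,.012,.1406-.18,.1406-.105)):
        q=((proj(p,b)-[x0,y0]+.5)*f).astype(int)
        for i in range(8):
            for k in (1,2,4):
                if not i&k: cv2.line(im,tuple(map(int,q[i])),tuple(map(int,q[i|k])),(0,0,255),1)
def crop(im,x0,y0,w,h,f): return cv2.resize(im[y0:y0+h,x0:x0+w],None,fx=f,fy=f,interpolation=cv2.INTER_CUBIC)
o=[]
for n,a in (("w6",(240,150,100,150,4)),("s6",(170,90,75,112,5.33))):
    im=crop(cv2.imread(f"pics/{n}.png"),*a)
    draw(im,vision.camera_params("wrist" if n=="w6" else "side"),a[0],a[1],a[4]); o.append(im[:595])
h=min(i.shape[0] for i in o);cv2.imwrite("pics/ov6.png",np.hstack([i[:h] for i in o]))
```

```text
t 7.55 pos [0.4967 0.2491 0.3059] yaw 11.16 z [ 1.e-04 -5.e-04 -1.e+00] F [-0.41 -0.41 -0.53] M [-0.1   0.04 -0.01] open 0.18
```

View pics/ov6.png

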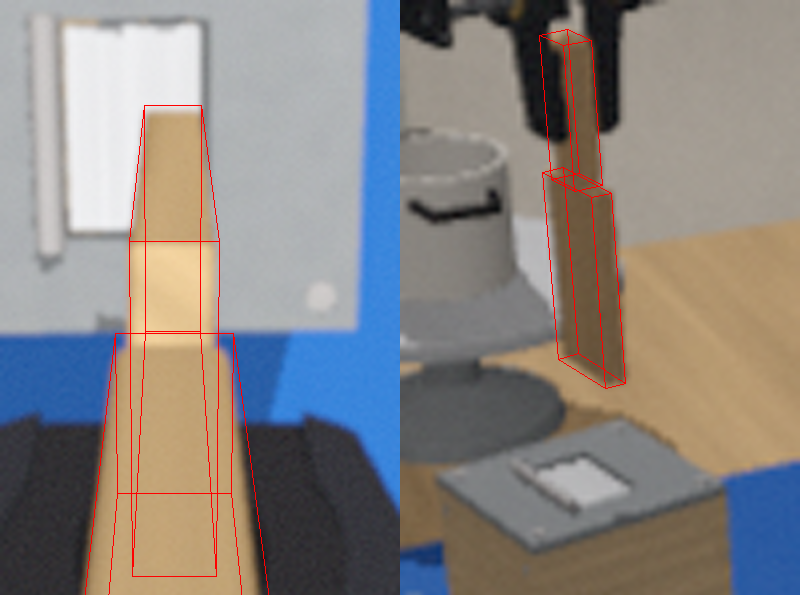

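Emit:
{"fn": "send_rows", "kwargs": {"series": [{"delta_pos":[-0.2,-0.6,0],"turn":-0.4,"jaw":1},{"delta_pos":[-0.2,-0.6,1.5],"turn":-0.4,"jaw":1},{"delta_pos":[-0.2,-0.6,3],"turn":-0.4,"jaw":1},{"delta_pos":[-0.2,-0.6,4.5],"turn":-0.4,"jaw":1},{"delta_pos":[-0.2,-0.6,4.5],"turn":-0.4,"jaw":1},{"delta_pos":[-0.2,-0.6,4.5],"turn":-0.4,"jaw":1},{"delta_pos":[-0.2,-0.6,4.5],"turn":-0.4,"jaw":1}]}}

```text
clock: 8.13
tool_pos: [0.4937, 0.2564, 0.2615]
eef_rot: [0.995, 0.102, 0.001, -0.0]
contact_force: [-0.4, 0.8, -1.3]
opening: 0.18
```

Run:
```python
from plant import r,vision
from h import *
s=r.get_state(); show(s); print(plan(s,(.4937,.2545,.22),11.6))
p=vision.camera_params("wrist");np.savez("w7.npz",**p)
im=vision.snapshot("wrist"); cv2.imwrite("pics/w7.png",im);cv2.imwrite("pics/w7c.png",cv2.resize(im[100:300,210:360],None,fx=3,fy=3,interpolation=cv2.INTER_CUBIC))
```

```text
t 8.13 pos [0.4937 0.2564 0.2615] yaw 11.69 z [ 1.1e-03  8.0e-04 -1.0e+00] F [-0.36  0.78 -1.26] M [-0.08  0.03 -0.06] open 0.18
(array([-0.05,  0.19,  4.15]), np.float64(0.09))
```

View pics/w7c.png

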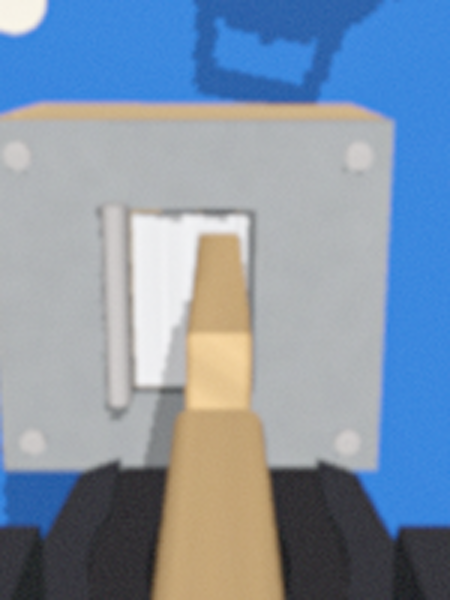

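Run:
```python
from plant import r,vision
from h import *
from scipy.optimize import least_squares
p=dict(np.load("w7.npz"))
px=lambda a:np.array(a)/3.+[210,100]-.33
Q=np.array([at(p,u,v,.1) for u,v in px([(-2,119),(393,121),(379,470),(5,470),(253,212),(247,388)])])[:,:2]
B=np.array([(-.06,.055),(.06,.055),(.06,-.055),(-.06,-.055),(.02,.029),(.02,-.029)])
f=lambda v:((B@np.array([[np.cos(v[2]),np.sin(v[2])],[-np.sin(v[2]),np.cos(v[2])]]))*v[3]+v[:2]-Q).ravel()
o=least_squares(f,[.48,.25,.2,1]); c=o.x; print(c[:2],np.degrees(c[2]),c[3],(o.fun*1000).round(1))
print("slot",c[:2]+.009*np.array([np.cos(c[2]),np.sin(c[2])]))
show(r.get_state())
```

```text
[0.48577591 0.25313127] 11.136511816551646 0.9864342282107119 [-2.8 -1.   0.6 -0.8 -1.6  0.3  0.3  1.7  1.2  0.6  2.3 -0.9]
slot [0.49460644 0.2548696 ]
t 8.18 pos [0.4939 0.2564 0.2617] yaw 11.69 z [ 0.0016  0.0011 -1.    ] F [-0.12  0.08 -2.27] M [-0.11  0.13  0.  ] open 0.177
```

Emit:
{"fn": "send_rows", "kwargs": {"series": [{"delta_pos":[0,0.1,0.6],"turn":0.1,"jaw":1},{"delta_pos":[0,0.1,1.2],"turn":0.1,"jaw":1},{"delta_pos":[0,0.1,1.8],"turn":0.1,"jaw":1},{"delta_pos":[0,0.1,2.3],"turn":0.1,"jaw":1},{"delta_pos":[0,0.1,2.8],"turn":0.1,"jaw":1},{"delta_pos":[0,0.1,3.2],"turn":0.1,"jaw":1},{"delta_pos":[0,0.1,3.6],"turn":0.1,"jaw":1},{"delta_pos":[0,0.1,3.6],"turn":0.1,"jaw":1}]}}

```text
clock: 8.85
tool_pos: [0.4942, 0.2554, 0.2244]
eef_rot: [0.995, 0.101, 0.001, -0.0]
contact_force: [0.4, 0.9, 2.5]
opening: 0.178
```

Run:
```python
from plant import r,vision
from h import *
s=r.get_state(); show(s); print(plan(s,(.4941,.2555,.22),11.5))
im=vision.snapshot("wrist"); cv2.imwrite("pics/w8.png",cv2.resize(im[100:300,210:360],None,fx=3,fy=3,interpolation=cv2.INTER_CUBIC))
show(r.get_state())
```

```text
t 8.85 pos [0.4942 0.2554 0.2244] yaw 11.59 z [ 1.3e-03  6.0e-04 -1.0e+00] F [0.38 0.87 2.5 ] M [-0.01 -0.31 -0.04] open 0.178
(array([-0.01, -0.01,  0.44]), np.float64(0.09))
t 8.9 pos [0.4943 0.2554 0.2247] yaw 11.59 z [ 1.6e-03  7.0e-04 -1.0e+00] F [1.56 1.06 1.62] M [-0.04 -0.31  0.01] open 0.176
```

View pics/w8.png

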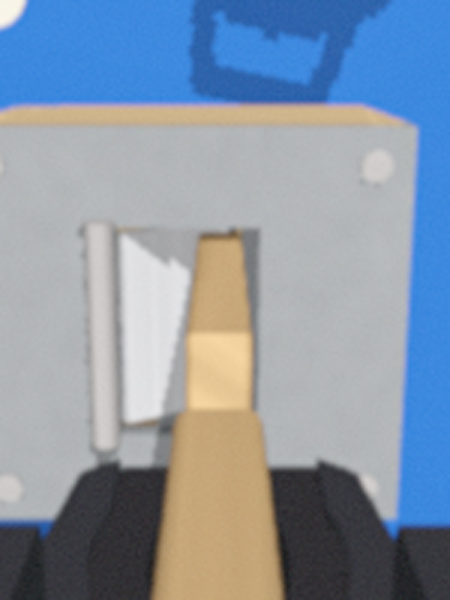

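Run:
```python
from plant import r,vision
from h import *
s=r.get_state();p=vision.camera_params("wrist")
c=np.array([.4853,.2529]);a=np.radians(11.4);X=np.array([np.cos(a),np.sin(a)]);Y=np.array([-X[1],X[0]])
pts=[[*(c+X*.02+Y*.029),.1],[*(c+X*.02-Y*.029),.1],[*(c+X*.06+Y*.055),.1],[*(c+X*.06-Y*.055),.1]]
print(((proj(p,pts)-[210,100]+.33)*3).round(0).tolist())
T=s["tool_pos"];R=Ro.from_quat(s["eef_rot"]).as_matrix()
pts=[T+R@np.array([x,y,.1406]) for x in(-.006,.006) for y in (-.025,-.024)]
print(((proj(p,pts)-[210,100]+.33)*3).round(0).tolist())
```

```text
[[260.0, 227.0], [257.0, 433.0], [418.0, 126.0], [395.0, 518.0]]
[[198.0, 229.0], [198.0, 232.0], [241.0, 229.0], [241.0, 232.0]]
```

Emit:
{"fn": "send_rows", "kwargs": {"series": [{"delta_pos":[0,0,0.4],"turn":0,"jaw":1},{"delta_pos":[0,0,0.8],"turn":0,"jaw":1},{"delta_pos":[0,0,1.2],"turn":0,"jaw":1},{"delta_pos":[0,0,1.6],"turn":0,"jaw":1},{"delta_pos":[0,0,2],"turn":0,"jaw":1},{"delta_pos":[0,0,2],"turn":0,"jaw":1}]}}

```text
clock: 9.4
tool_pos: [0.4943, 0.2554, 0.2039]
eef_rot: [0.995, 0.101, 0.001, -0.0]
contact_force: [4.3, -0.1, -1.5]
opening: 0.178
```

Run:
```python
from plant import r,vision
from h import *
s=r.get_state(); show(s); print(plan(s,(.4941,.2555,.19),11.5))
```

```text
t 9.4 pos [0.4943 0.2554 0.2039] yaw 11.59 z [ 1.5e-03  5.0e-04 -1.0e+00] F [ 4.27 -0.1  -1.55] M [ 0.2  -1.39  0.03] open 0.178
(array([-0.02, -0.02,  1.39]), np.float64(0.09))
```

Emit:
{"fn": "send_rows", "kwargs": {"series": [{"delta_pos":[0,0,0.3],"turn":0,"jaw":1},{"delta_pos":[0,0,0.6],"turn":0,"jaw":1},{"delta_pos":[0,0,0.9],"turn":0,"jaw":1},{"delta_pos":[0,0,0.9],"turn":0,"jaw":1}]}}

```text
clock: 9.73
tool_pos: [0.4936, 0.2551, 0.1951]
eef_rot: [0.995, 0.101, 0.0, 0.0]
contact_force: [4.1, 1.1, -1.5]
opening: 0.18
```

Emit:
{"fn": "send_rows", "kwargs": {"series": [{"delta_pos":[0,0,0.2],"turn":0,"jaw":1},{"delta_pos":[0,0,0.4],"turn":0,"jaw":1},{"delta_pos":[0,0,0.6],"turn":0,"jaw":1},{"delta_pos":[0,0,0.6],"turn":0,"jaw":1}]}}

```text
clock: 10.07
tool_pos: [0.4934, 0.2551, 0.1893]
eef_rot: [0.995, 0.101, -0.0, 0.0]
contact_force: [3.8, 2.1, -1.4]
opening: 0.181
```

Run:
```python
from plant import r,vision
from h import *
s=r.get_state(); show(s)
```

```text
t 10.07 pos [0.4934 0.2551 0.1893] yaw 11.6 z [-3.e-04 -1.e-04 -1.e+00] F [ 3.82  2.09 -1.35] M [ 0.22 -1.2  -0.01] open 0.181
```

Emit:
{"fn": "send_rows", "kwargs": {"series": [{"delta_pos":[0,0,0.3],"turn":0,"jaw":1},{"delta_pos":[0,0,0.6],"turn":0,"jaw":1},{"delta_pos":[0,0,0.9],"turn":0,"jaw":1},{"delta_pos":[0,0,1.1],"turn":0,"jaw":1}]}}

```text
clock: 10.4
tool_pos: [0.4933, 0.255, 0.1782]
eef_rot: [0.995, 0.101, -0.0, 0.0]
contact_force: [3.5, 0.4, 0.7]
opening: 0.179
```

Run:
```python
from plant import r,vision
from h import *
s=r.get_state(); show(s)
```

```text
t 10.4 pos [0.4933 0.255  0.1782] yaw 11.59 z [-5.e-04 -2.e-04 -1.e+00] F [3.5  0.38 0.71] M [ 0.17 -0.93  0.07] open 0.179
```

Emit:
{"fn": "send_rows", "kwargs": {"series": [{"delta_pos":[0,0,0.1],"turn":0,"jaw":1},{"delta_pos":[0,0,0.1],"turn":0,"jaw":1},{"delta_pos":[0,0,0.1],"turn":0,"jaw":1}]}}

```text
clock: 10.65
tool_pos: [0.4937, 0.2551, 0.1777]
eef_rot: [0.995, 0.101, 0.0, -0.0]
contact_force: [3.8, 0.2, -0.1]
opening: 0.18
```

Emit:
{"fn": "send_rows", "kwargs": {"series": [{"delta_pos":[0,0,0.1],"turn":0,"jaw":1},{"delta_pos":[0,0,0.1],"turn":0,"jaw":1},{"delta_pos":[0,0,0.1],"turn":0,"jaw":1}]}}

```text
clock: 10.9
tool_pos: [0.4936, 0.2551, 0.1767]
eef_rot: [0.995, 0.101, 0.0, -0.0]
contact_force: [2.7, 1.0, 0.3]
opening: 0.178
```

Emit:
{"fn": "send_rows", "kwargs": {"series": [{"delta_pos":[0,0,0.1],"turn":0,"jaw":1},{"delta_pos":[0,0,0.1],"turn":0,"jaw":1},{"delta_pos":[0,0,0.1],"turn":0,"jaw":1}]}}

```text
clock: 11.15
tool_pos: [0.4935, 0.2551, 0.1757]
eef_rot: [0.995, 0.101, -0.0, -0.0]
contact_force: [3.7, 1.4, -1.2]
opening: 0.178
```

Emit:
{"fn": "send_rows", "kwargs": {"series": [{"delta_pos":[0,0,0.1],"turn":0,"jaw":1},{"delta_pos":[0,0,0.1],"turn":0,"jaw":1},{"delta_pos":[0,0,0.1],"turn":0,"jaw":1}]}}

```text
clock: 11.4
tool_pos: [0.4935, 0.2552, 0.1746]
eef_rot: [0.995, 0.101, -0.0, -0.0]
contact_force: [3.4, 1.3, -0.8]
opening: 0.175
```

Emit:
{"fn": "send_rows", "kwargs": {"series": [{"delta_pos":[0,0,0.1],"turn":0,"jaw":1},{"delta_pos":[0,0,0.1],"turn":0,"jaw":1},{"delta_pos":[0,0,0.1],"turn":0,"jaw":1}]}}

```text
clock: 11.65
tool_pos: [0.4936, 0.2551, 0.1736]
eef_rot: [0.995, 0.101, 0.0, -0.0]
contact_force: [3.4, -0.2, 0.1]
opening: 0.182
```

Emit:
{"fn": "send_rows", "kwargs": {"series": [{"delta_pos":[0,0,0.1],"turn":0,"jaw":1},{"delta_pos":[0,0,0.1],"turn":0,"jaw":1},{"delta_pos":[0,0,0.1],"turn":0,"jaw":1}]}}

```text
clock: 11.9
tool_pos: [0.4935, 0.2551, 0.1726]
eef_rot: [0.995, 0.101, -0.0, -0.0]
contact_force: [3.8, 0.8, -0.7]
opening: 0.176
```

Emit:
{"fn": "send_rows", "kwargs": {"series": [{"delta_pos":[0,0,0.1],"turn":0,"jaw":1},{"delta_pos":[0,0,0.1],"turn":0,"jaw":1},{"delta_pos":[0,0,0.1],"turn":0,"jaw":1}]}}

```text
clock: 12.15
tool_pos: [0.4935, 0.2551, 0.1716]
eef_rot: [0.995, 0.101, 0.0, -0.0]
contact_force: [3.8, 2.1, -0.0]
opening: 0.18
```

Emit:
{"fn": "send_rows", "kwargs": {"series": [{"delta_pos":[0,0,0.1],"turn":0,"jaw":1},{"delta_pos":[0,0,0.1],"turn":0,"jaw":1},{"delta_pos":[0,0,0.1],"turn":0,"jaw":1}]}}

```text
clock: 12.4
tool_pos: [0.4935, 0.2551, 0.1706]
eef_rot: [0.995, 0.101, -0.0, -0.0]
contact_force: [3.4, 1.0, 0.3]
opening: 0.178
```

Emit:
{"fn": "send_rows", "kwargs": {"series": [{"delta_pos":[0,0,0.1],"turn":0,"jaw":1},{"delta_pos":[0,0,0.1],"turn":0,"jaw":1},{"delta_pos":[0,0,0.1],"turn":0,"jaw":1}]}}

```text
clock: 12.65
tool_pos: [0.4935, 0.2551, 0.1697]
eef_rot: [0.995, 0.101, -0.0, -0.0]
contact_force: [2.9, 0.4, -0.4]
opening: 0.18
```

Emit:
{"fn": "send_rows", "kwargs": {"series": [{"delta_pos":[0,0,0.1],"turn":0,"jaw":1},{"delta_pos":[0,0,0.1],"turn":0,"jaw":1},{"delta_pos":[0,0,0.1],"turn":0,"jaw":1}]}}

```text
clock: 12.9
tool_pos: [0.4935, 0.2551, 0.1686]
eef_rot: [0.995, 0.101, -0.0, -0.0]
contact_force: [3.2, -0.1, 0.1]
opening: 0.179
```

Emit:
{"fn": "send_rows", "kwargs": {"series": [{"delta_pos":[0,0,0.1],"turn":0,"jaw":1},{"delta_pos":[0,0,0.1],"turn":0,"jaw":1},{"delta_pos":[0,0,0.1],"turn":0,"jaw":1}]}}

```text
clock: 13.15
tool_pos: [0.4935, 0.2551, 0.1676]
eef_rot: [0.995, 0.101, -0.0, -0.0]
contact_force: [4.1, 0.3, -0.0]
opening: 0.182
```

Emit:
{"fn": "send_rows", "kwargs": {"series": [{"delta_pos":[0,0,0.1],"turn":0,"jaw":1},{"delta_pos":[0,0,0.1],"turn":0,"jaw":1},{"delta_pos":[0,0,0.1],"turn":0,"jaw":1}]}}

```text
clock: 13.4
tool_pos: [0.4936, 0.2551, 0.1667]
eef_rot: [0.995, 0.101, 0.0, -0.0]
contact_force: [4.1, 1.0, 0.6]
opening: 0.176
```

Emit:
{"fn": "send_rows", "kwargs": {"series": [{"delta_pos":[0,0,0.1],"turn":0,"jaw":1},{"delta_pos":[0,0,0.1],"turn":0,"jaw":1},{"delta_pos":[0,0,0.1],"turn":0,"jaw":1}]}}

```text
clock: 13.65
tool_pos: [0.4936, 0.2551, 0.1659]
eef_rot: [0.995, 0.101, 0.0, -0.0]
contact_force: [3.2, 1.0, 2.8]
opening: 0.177
```

Emit:
{"fn": "send_rows", "kwargs": {"series": [{"delta_pos":[0,0,0.1],"turn":0,"jaw":1},{"delta_pos":[0,0,0.1],"turn":0,"jaw":1},{"delta_pos":[0,0,0.1],"turn":0,"jaw":1}]}}

```text
clock: 13.9
tool_pos: [0.4937, 0.2552, 0.165]
eef_rot: [0.995, 0.101, 0.0, -0.0]
contact_force: [2.1, 0.4, 5.3]
opening: 0.179
```

Run:
```python
from plant import r,vision
from h import *
for i in range(3):
    vision.snapshot("side"); show(r.get_state())
```

```text
t 13.95 pos [0.4937 0.2552 0.165 ] yaw 11.58 z [ 4.e-04  3.e-04 -1.e+00] F [2.54 0.19 6.07] M [ 0.08 -0.71  0.01] open 0.173
t 14.0 pos [0.4937 0.2552 0.1651] yaw 11.59 z [ 4.e-04  3.e-04 -1.e+00] F [3.62 0.48 5.58] M [ 0.03 -0.71  0.01] open 0.179
t 14.05 pos [0.4937 0.2552 0.1651] yaw 11.59 z [ 4.e-04  3.e-04 -1.e+00] F [ 2.09 -0.05  4.45] M [ 0.03 -0.71  0.06] open 0.176
```

Emit:
{"fn": "send_rows", "kwargs": {"force": 10, "series": [{"delta_pos":[0,0,0],"turn":0,"jaw":1},{"delta_pos":[0,0,0],"turn":0,"jaw":1},{"delta_pos":[0,0,0],"turn":0,"jaw":0.7},{"delta_pos":[0,0,0],"turn":0,"jaw":0.6},{"delta_pos":[0,0,0],"turn":0,"jaw":0.5},{"delta_pos":[0,0,0],"turn":0,"jaw":0.4},{"delta_pos":[0,0,0],"turn":0,"jaw":0.4},{"delta_pos":[0,0,0],"turn":0,"jaw":0.4}]}}

```text
clock: 14.72
tool_pos: [0.4928, 0.2549, 0.1643]
eef_rot: [0.995, 0.101, -0.001, 0.0]
contact_force: [0.6, 0.2, 0.7]
opening: 0.593
```

Run:
```python
from plant import r,vision
from h import *
s=r.get_state(); show(s)
im=vision.snapshot("side");cv2.imwrite("pics/s9.png",im)
cv2.imwrite("pics/s9c.png",cv2.resize(im[90:240,130:280],None,fx=4,fy=4,interpolation=cv2.INTER_CUBIC))
cv2.imwrite("pics/w9.png",vision.snapshot("wrist"))
```

```text
t 14.72 pos [0.4928 0.2549 0.1643] yaw 11.6 z [-1.7e-03 -7.0e-04 -1.0e+00] F [0.56 0.18 0.66] M [-0.09  0.04 -0.03] open 0.593
```

View pics/s9c.png

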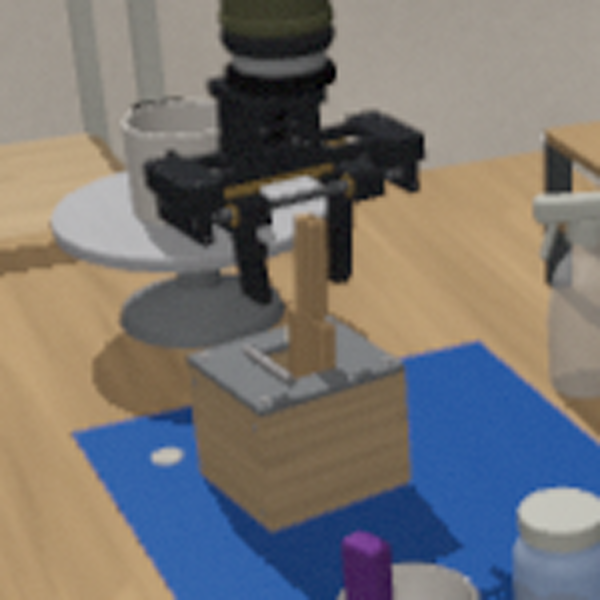

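View pics/w9.png

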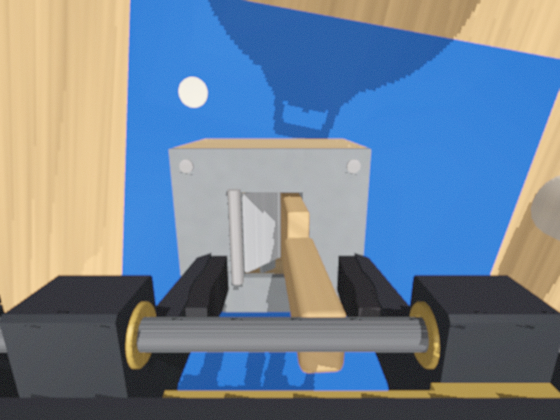

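Run:
```python
from plant import r,vision
from h import *
from scipy.optimize import least_squares
s=r.get_state();pw=vision.camera_params("wrist");ps=vision.camera_params("side")
im=cv2.imread("pics/w9.png"); cv2.imwrite("pics/w9c.png",cv2.resize(im[180:380,230:380],None,fx=3,fy=3,interpolation=cv2.INTER_CUBIC))
c=np.array([.4853,.2529]);a=np.radians(11.5);X=np.array([np.cos(a),np.sin(a),0]);Y=np.array([-X[1],X[0],0])
slot=np.array([*c,0])+X*.009
for tx in (0,3,6,8):
    t=np.radians(tx);Z=np.array([0,0,1])*np.cos(t)+X*np.sin(t)
    base=slot+[0,0,.0245]
    print(tx,"wrist top/shoulder",proj(pw,[base+Z*.18,base+Z*.105+Y*.025]).round(1).tolist(),"side",proj(ps,[base+Z*.18,base+Z*.105]).round(1).tolist())
```

```text
0 wrist top/shoulder [[286.4, 343.7], [285.0, 211.0]] side [[202.9, 145.7], [204.9, 169.9]]
3 wrist top/shoulder [[314.4, 343.3], [295.4, 211.0]] side [[205.8, 145.1], [206.5, 169.5]]
6 wrist top/shoulder [[341.9, 341.9], [305.6, 210.8]] side [[208.7, 144.6], [208.2, 169.2]]
8 wrist top/shoulder [[359.7, 340.4], [312.4, 210.5]] side [[210.7, 144.3], [209.2, 169.0]]
```

View pics/w9c.png

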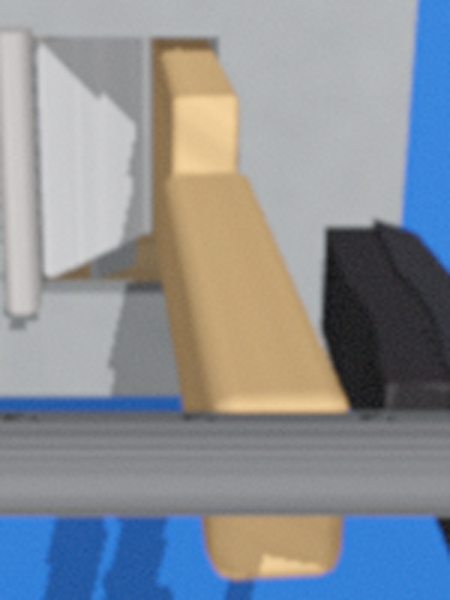

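Emit:
{"fn": "send_rows", "kwargs": {"series": [{"delta_pos":[0,0,0],"turn":0,"jaw":0.2},{"delta_pos":[0,0,0],"turn":0,"jaw":0.1},{"delta_pos":[0,0,0],"turn":0,"jaw":0},{"delta_pos":[0,0,-1],"turn":0,"jaw":0},{"delta_pos":[0,0,-3],"turn":0,"jaw":0},{"delta_pos":[0,0,-6],"turn":0,"jaw":0},{"delta_pos":[0,0,-9],"turn":0,"jaw":0},{"delta_pos":[0,0,-12],"turn":0,"jaw":0}]}}

```text
clock: 15.48
tool_pos: [0.4933, 0.2549, 0.2867]
eef_rot: [0.995, 0.101, -0.0, 0.0]
contact_force: [1.3, 0.2, -1.0]
opening: 1.0
```

Emit:
{"fn": "send_rows", "kwargs": {"series": [{"delta_pos":[0,0,-3],"turn":0,"jaw":0},{"delta_pos":[0,2,-5],"turn":0,"jaw":0},{"delta_pos":[0,4,-5],"turn":0,"jaw":0},{"delta_pos":[0,4,-5],"turn":0,"jaw":0},{"delta_pos":[0,4,-5],"turn":0,"jaw":0}]}}

```text
clock: 15.9
tool_pos: [0.5017, 0.2148, 0.3356]
eef_rot: [0.995, 0.1, 0.0, -0.0]
contact_force: [0.5, 0.8, 0.0]
opening: 0.998
```

Run:
```python
from plant import r,vision
from h import *
from scipy.optimize import least_squares
s=r.get_state(); show(s)
im=vision.snapshot("side");cv2.imwrite("pics/s10.png",im)
p=vision.camera_params("wrist");w=vision.snapshot("wrist");cv2.imwrite("pics/w10.png",w);cv2.imwrite("pics/t10.png",vision.snapshot("top"))
cv2.imwrite("pics/s10c.png",cv2.resize(im[120:240,150:250],None,fx=5,fy=5,interpolation=cv2.INTER_CUBIC))
c=np.array([.4853,.2529]);a=np.radians(11.5);X=np.array([np.cos(a),np.sin(a),0]);Y=np.array([-X[1],X[0],0]);slot=np.array([*c,0])+X*.009
for tx in (0,3,6):
  for z in (.0245,.03):
    t=np.radians(tx);Z=np.array([0,0,1])*np.cos(t)+X*np.sin(t);base=slot+[0,0,z]
    print(tx,z,"wrist top",proj(p,[base+Z*.18]).round(1).tolist(),"side",proj(vision.camera_params("side"),[base+Z*.18,base+Z*.105]).round(1).tolist(),"top",proj(vision.camera_params("top"),[base+Z*.18]).round(1).tolist())
```

```text
t 15.9 pos [0.5017 0.2148 0.3356] yaw 11.45 z [ 8.e-04  3.e-04 -1.e+00] F [0.45 0.78 0.  ] M [-0.03  0.08  0.01] open 0.998
0 0.0245 wrist top [[283.9, 160.5]] side [[202.9, 145.7], [204.9, 169.9]] top [[145.3, 254.0]]
0 0.03 wrist top [[283.9, 161.4]] side [[202.8, 143.9], [204.7, 168.2]] top [[144.4, 254.0]]
3 0.0245 wrist top [[295.7, 160.4]] side [[205.8, 145.1], [206.5, 169.5]] top [[144.5, 249.4]]
3 0.03 wrist top [[296.0, 161.3]] side [[205.7, 143.2], [206.4, 167.8]] top [[143.6, 249.3]]
6 0.0245 wrist top [[307.5, 160.3]] side [[208.7, 144.6], [208.2, 169.2]] top [[143.8, 244.8]]
6 0.03 wrist top [[308.0, 161.2]] side [[208.6, 142.8], [208.0, 167.4]] top [[142.9, 244.7]]
```

View pics/s10.png

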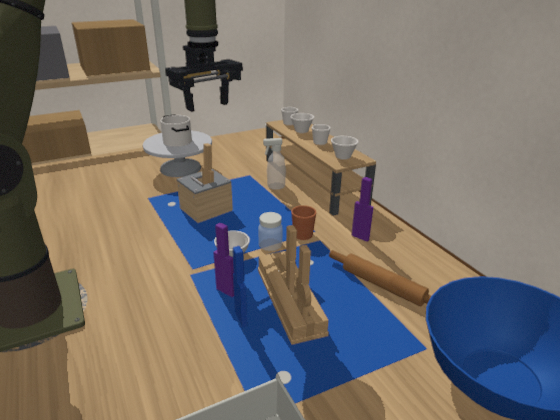

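View pics/w10.png

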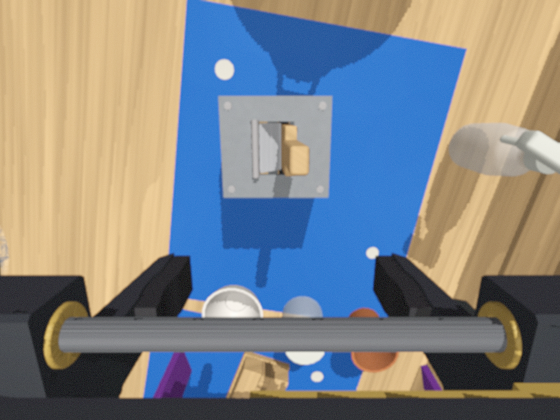

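View pics/s10c.png

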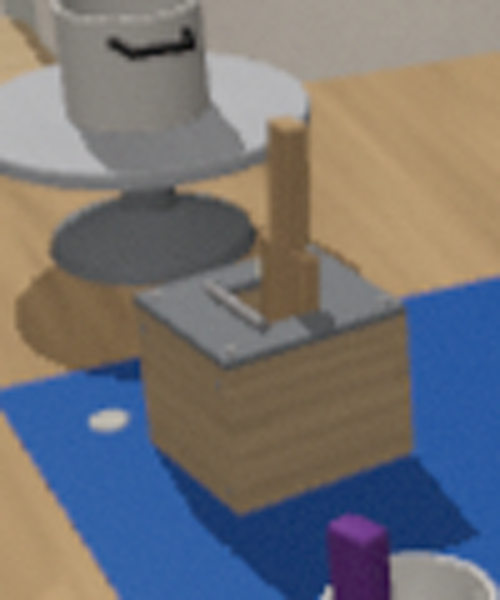

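Run:
```python
from plant import r,vision
from h import *
a=cv2.imread("pics/s9.png");b=cv2.imread("pics/s10.png");c=cv2.imread("pics/s6.png")
def crop(im,x,y,w=30,h=45,f=8): return cv2.resize(im[y:y+h,x:x+w],None,fx=f,fy=f,interpolation=cv2.INTER_CUBIC)
# held paddle s6: predicted positions; TCP then (.4967,.2489,.3058)
p=vision.camera_params("side"); an=np.radians(11.15);Y=np.array([-np.sin(an),np.cos(an),0])
T=np.array([.4968,.2487,.3058])-Y*.0015
top=T+[0,0,.18-.1406]; print("s6 pred top",proj(p,[top]),"shoulder",proj(p,[top-[0,0,.075]]))
cv2.imwrite("pics/cmp.png",np.hstack([crop(c,188,90),crop(b,192,138),crop(a,192,138)]))
```

```text
s6 pred top [[200.94669221  96.76558175]] shoulder [[203.05496708 123.95088946]]
```

View pics/cmp.png

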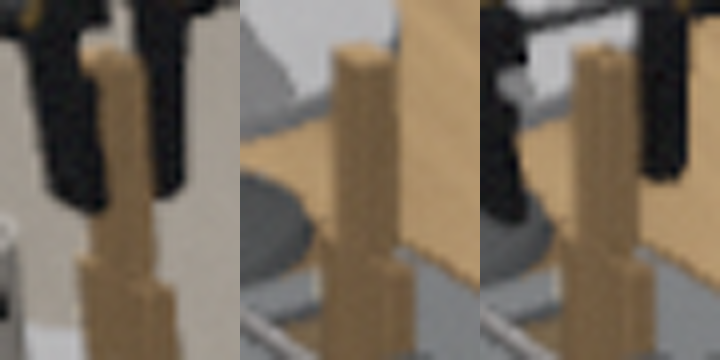

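Run:
```python
from plant import r,vision
from h import *
s=r.get_state(); show(s)
p=vision.camera_params("wrist"); t=at(p,299,157.5,.205); print(t)
print(plan(s,(t[0],t[1],.235),11.5))
```

```text
t 16.05 pos [0.5008 0.217  0.3344] yaw 11.69 z [-1.3e-03  5.0e-04 -1.0e+00] F [ 0.11 -0.05  0.69] M [-0.05  0.05 -0.04] open 1.0
[0.50477202 0.26042955 0.205     ]
(array([ 1.28, -4.16,  9.94]), np.float64(0.19))
```

Emit:
{"fn": "send_rows", "kwargs": {"series": [{"delta_pos":[0.6,-2,0],"turn":0,"jaw":0.6},{"delta_pos":[1.3,-4,1],"turn":0,"jaw":1},{"delta_pos":[1.3,-4,3],"turn":0,"jaw":1},{"delta_pos":[1.3,-4,6],"turn":0,"jaw":1},{"delta_pos":[1.3,-4,8],"turn":0,"jaw":1},{"delta_pos":[1.3,-4,9],"turn":0,"jaw":1},{"delta_pos":[1.3,-4,9.5],"turn":0,"jaw":1},{"delta_pos":[1.3,-4,9.5],"turn":0,"jaw":1}]}}

```text
clock: 16.72
tool_pos: [0.5058, 0.2581, 0.2389]
eef_rot: [0.995, 0.101, -0.001, 0.0]
contact_force: [-0.4, 1.0, 0.3]
opening: 0.418
```

Emit:
{"fn": "send_rows", "kwargs": {"series": [{"delta_pos":[0,0,0],"turn":0,"jaw":1},{"delta_pos":[0,0,0],"turn":0,"jaw":1},{"delta_pos":[0,0,0],"turn":0,"jaw":1},{"delta_pos":[0,0,0],"turn":0,"jaw":1}]}}

```text
clock: 17.05
tool_pos: [0.5067, 0.258, 0.2407]
eef_rot: [0.995, 0.101, 0.001, -0.0]
contact_force: [0.1, 0.7, -0.4]
opening: 0.115
```

Run:
```python
from plant import r,vision
from h import *
s=r.get_state(); show(s)
cv2.imwrite("pics/w11.png",vision.snapshot("wrist"))
cv2.imwrite("pics/s11.png",cv2.resize(vision.snapshot("side")[80:210,140:270],None,fx=4,fy=4,interpolation=cv2.INTER_CUBIC))
```

```text
t 17.05 pos [0.5067 0.258  0.2407] yaw 11.59 z [ 0.0016  0.0011 -1.    ] F [ 0.05  0.72 -0.42] M [-0.09  0.05 -0.04] open 0.115
```

View pics/w11.png

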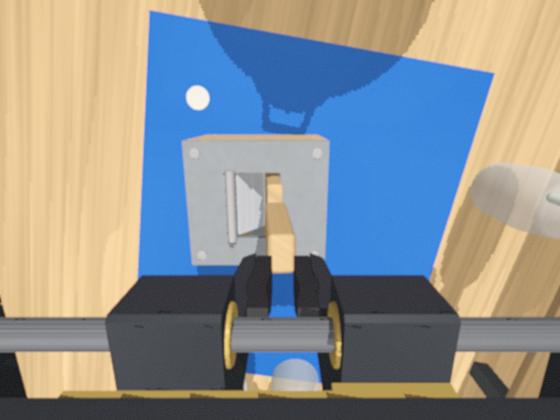

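View pics/s11.png

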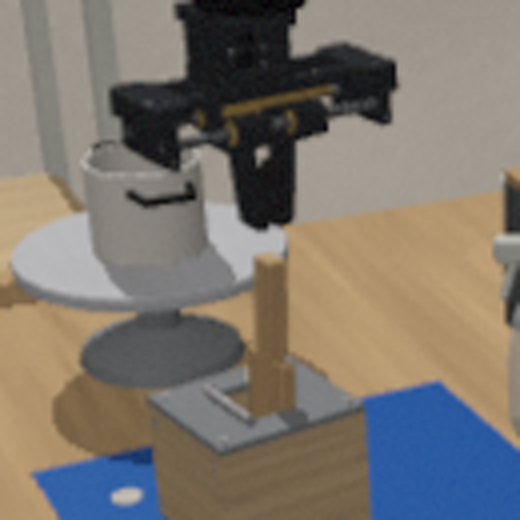

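Run:
```python
from plant import r,vision
from h import *
s=r.get_state(); show(s);p=vision.camera_params("wrist")
im=cv2.imread("pics/w11.png");cv2.imwrite("pics/w11c.png",cv2.resize(im[160:300,210:350],None,fx=4,fy=4,interpolation=cv2.INTER_CUBIC))
print("below tool",proj(p,[[*s["tool_pos"][:2],.205]]), at(p,283,252,.205))
```

```text
t 17.15 pos [0.5065 0.2578 0.2403] yaw 11.59 z [ 9.e-04  7.e-04 -1.e+00] F [ 0.41  0.25 -0.09] M [-0.06  0.12 -0.01] open 0.021
below tool [[283.02732529 253.50359922]] [0.5063052  0.25871649 0.205     ]
```

View pics/w11c.png

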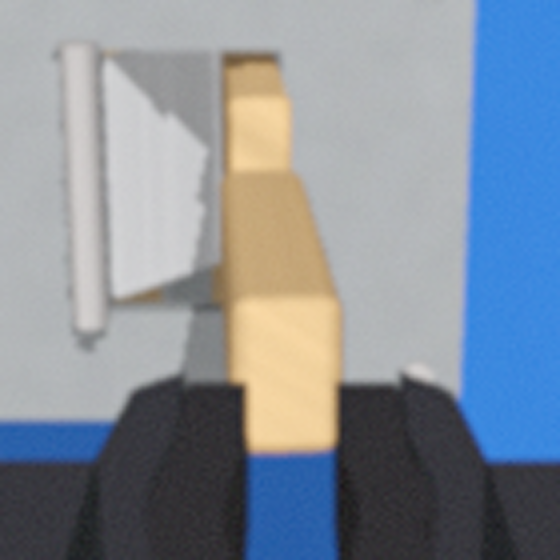

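Emit:
{"fn": "send_rows", "kwargs": {"series": [{"delta_pos":[0,0,0.6],"turn":0,"jaw":1},{"delta_pos":[0,0,1.2],"turn":0,"jaw":1},{"delta_pos":[0,0,1.8],"turn":0,"jaw":1},{"delta_pos":[0,0,1.9],"turn":0,"jaw":1},{"delta_pos":[0,0,1.9],"turn":0,"jaw":1},{"delta_pos":[0,0,1.9],"turn":0,"jaw":1}]}}

```text
clock: 17.65
tool_pos: [0.5062, 0.2577, 0.2205]
eef_rot: [0.995, 0.101, -0.0, 0.0]
contact_force: [0.9, -0.1, -0.0]
opening: 0.007
```

Emit:
{"fn": "send_rows", "kwargs": {"series": [{"delta_pos":[0,0,0.1],"turn":0,"jaw":1},{"delta_pos":[0,0,0.1],"turn":0,"jaw":1},{"delta_pos":[0,0,0.1],"turn":0,"jaw":1}]}}

```text
clock: 17.9
tool_pos: [0.5063, 0.2577, 0.2199]
eef_rot: [0.995, 0.101, 0.0, -0.0]
contact_force: [0.4, -0.7, -0.4]
opening: 0.004
```

Emit:
{"fn": "send_rows", "kwargs": {"series": [{"delta_pos":[0,0,0.1],"turn":0,"jaw":1},{"delta_pos":[0,0,0.1],"turn":0,"jaw":1},{"delta_pos":[0,0,0.1],"turn":0,"jaw":1}]}}

```text
clock: 18.15
tool_pos: [0.5063, 0.2577, 0.2187]
eef_rot: [0.995, 0.101, 0.0, -0.0]
contact_force: [-0.1, -0.5, -0.4]
opening: 0.003
```

Emit:
{"fn": "send_rows", "kwargs": {"series": [{"delta_pos":[0,0,0.1],"turn":0,"jaw":1},{"delta_pos":[0,0,0.1],"turn":0,"jaw":1},{"delta_pos":[0,0,0.1],"turn":0,"jaw":1}]}}

```text
clock: 18.4
tool_pos: [0.5064, 0.2578, 0.2178]
eef_rot: [0.995, 0.101, 0.0, -0.0]
contact_force: [-0.3, 0.8, 1.5]
opening: 0.009
```

Emit:
{"fn": "send_rows", "kwargs": {"series": [{"delta_pos":[0,0,0.05],"turn":0,"jaw":1},{"delta_pos":[0,0,0.05],"turn":0,"jaw":1},{"delta_pos":[0,0,0.05],"turn":0,"jaw":1}]}}

```text
clock: 18.65
tool_pos: [0.5065, 0.2579, 0.2176]
eef_rot: [0.995, 0.101, 0.0, -0.0]
contact_force: [-0.5, 0.3, 5.2]
opening: 0.005
```

Run:
```python
from plant import r,vision
from h import *
for i in range(4):
    vision.snapshot("side"); show(r.get_state())
```

```text
t 18.7 pos [0.5065 0.2579 0.2176] yaw 11.59 z [ 6.e-04  5.e-04 -1.e+00] F [-1.23 -0.28  4.98] M [-0.12  0.17 -0.06] open 0.008
t 18.75 pos [0.5065 0.2579 0.2176] yaw 11.59 z [ 6.e-04  5.e-04 -1.e+00] F [-0.21 -0.01  5.88] M [-0.14  0.16  0.  ] open 0.004
t 18.8 pos [0.5065 0.2579 0.2176] yaw 11.59 z [ 7.e-04  5.e-04 -1.e+00] F [-0.98 -0.66  5.3 ] M [-0.11  0.26  0.03] open 0.01
t 18.85 pos [0.5065 0.2579 0.2176] yaw 11.59 z [ 7.e-04  5.e-04 -1.e+00] F [-0.83 -0.02  5.05] M [-0.11  0.24 -0.07] open 0.005
```

Emit:
{"fn": "send_rows", "kwargs": {"series": [{"delta_pos":[0,0,0.05],"turn":0,"jaw":1},{"delta_pos":[0,0,0.05],"turn":0,"jaw":1},{"delta_pos":[0,0,0.05],"turn":0,"jaw":1}]}}

```text
clock: 19.1
tool_pos: [0.5065, 0.2579, 0.2172]
eef_rot: [0.995, 0.101, 0.0, -0.0]
contact_force: [-1.2, -0.3, 6.0]
opening: 0.001
```

Run:
```python
from plant import r,vision
from h import *
for i in range(3):
    vision.snapshot("side"); show(r.get_state())
```

```text
t 19.15 pos [0.5064 0.2579 0.2172] yaw 11.59 z [ 6.e-04  5.e-04 -1.e+00] F [-1.32 -0.52  5.98] M [-0.14  0.3   0.01] open 0.004
t 19.2 pos [0.5064 0.2579 0.2172] yaw 11.59 z [ 6.e-04  6.e-04 -1.e+00] F [-1.35  0.46  6.24] M [-0.08  0.25 -0.03] open 0.004
t 19.25 pos [0.5065 0.2579 0.2172] yaw 11.59 z [ 7.e-04  5.e-04 -1.e+00] F [-0.15  0.18  6.53] M [-0.11  0.3  -0.02] open 0.007
```

Emit:
{"fn": "send_rows", "kwargs": {"series": [{"delta_pos":[0,0,0.05],"turn":0,"jaw":1},{"delta_pos":[0,0,0.05],"turn":0,"jaw":1},{"delta_pos":[0,0,0.05],"turn":0,"jaw":1}]}}

```text
clock: 19.5
tool_pos: [0.5064, 0.2579, 0.2169]
eef_rot: [0.995, 0.101, 0.0, -0.0]
contact_force: [-0.7, -0.4, 8.5]
opening: 0.007
```

Run:
```python
from plant import r,vision
from h import *
for i in range(3):
    vision.snapshot("side"); show(r.get_state())
```

```text
t 19.55 pos [0.5064 0.2579 0.2169] yaw 11.59 z [ 7.e-04  7.e-04 -1.e+00] F [-1.49 -0.06  8.55] M [-0.13  0.36  0.02] open 0.006
t 19.6 pos [0.5065 0.2579 0.2169] yaw 11.59 z [ 7.e-04  7.e-04 -1.e+00] F [-1.93 -0.99  6.55] M [-0.13  0.34  0.03] open 0.004
t 19.65 pos [0.5064 0.2579 0.2169] yaw 11.59 z [ 7.e-04  7.e-04 -1.e+00] F [-2.18 -0.78  7.49] M [-0.15  0.35 -0.07] open 0.006
```

Emit:
{"fn": "send_rows", "kwargs": {"series": [{"delta_pos":[0,0,-0.05],"turn":0,"jaw":1},{"delta_pos":[0,0,-0.1],"turn":0,"jaw":1},{"delta_pos":[0,0,-0.2],"turn":0,"jaw":1},{"delta_pos":[0,0,-0.6],"turn":0,"jaw":1},{"delta_pos":[0,0,-2],"turn":0,"jaw":1},{"delta_pos":[0,0,-5],"turn":0,"jaw":1},{"delta_pos":[0,2,-8],"turn":0,"jaw":1},{"delta_pos":[0,4,-10],"turn":0,"jaw":1}]}}

```text
clock: 20.32
tool_pos: [0.5146, 0.2196, 0.3185]
eef_rot: [0.995, 0.102, 0.001, -0.001]
contact_force: [1.0, -0.2, -0.3]
opening: 0.007
```

Emit:
{"fn": "send_rows", "kwargs": {"series": [{"delta_pos":[0,0,0],"turn":0,"jaw":1},{"delta_pos":[0,0,0],"turn":0,"jaw":1},{"delta_pos":[0,0,0],"turn":0,"jaw":1},{"delta_pos":[0,0,0],"turn":0,"jaw":1}]}}

```text
clock: 20.65
tool_pos: [0.5131, 0.2195, 0.3149]
eef_rot: [0.995, 0.102, -0.001, -0.0]
contact_force: [0.5, -0.5, 0.1]
opening: 0.008
```

Run:
```python
from plant import r,vision
from h import *
s=r.get_state(); show(s); p=vision.camera_params("wrist")
w=vision.snapshot("wrist");cv2.imwrite("pics/w12.png",w);im=vision.snapshot("side");cv2.imwrite("pics/s12.png",im)
c=np.array([.4853,.2529]);a=np.radians(11.5);X=np.array([np.cos(a),np.sin(a),0])
for tx in (0,3,6):
    t=np.radians(tx);Z=np.array([0,0,1])*np.cos(t)+X*np.sin(t);b=np.array([*c,.025])+X*.009
    print(tx,proj(p,[b+Z*.18]).round(1))
```

```text
t 20.65 pos [0.5131 0.2195 0.3149] yaw 11.69 z [-2.8e-03 -3.0e-04 -1.0e+00] F [ 0.52 -0.48  0.11] M [-0.    0.02 -0.02] open 0.008
0 [[267.7 165.2]]
3 [[280.5 165.2]]
6 [[293.2 165.1]]
```

View pics/w12.png

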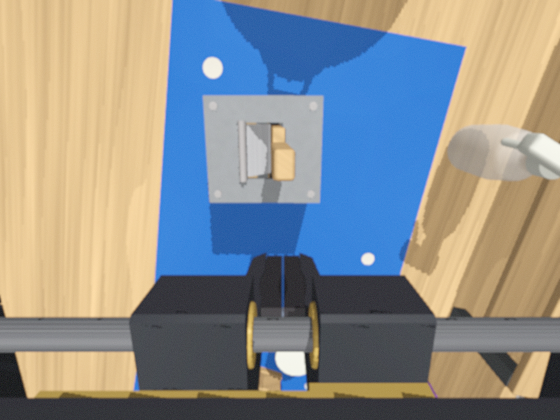

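View pics/s12.png

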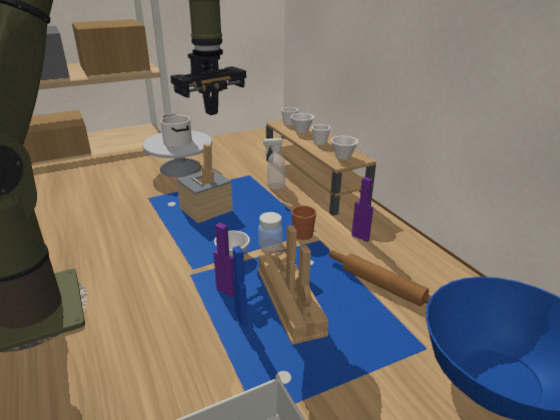

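The wrist picture shows the paddle standing in the slot, with its handle top at about (284,162), a lean of about 4°. Everything else is where it was, and the gripper is clear. I'm handing the job in.

Run:
```python
from plant import order
print(order.finish_job())
```

```text
the job is handed in; nothing more can be done
None
```

The broad, square-ended paddle is in the tool box, blade down in the slot and standing on the springy pad. I handed the job in at about 20.7 s, with the gripper clear of everything.

- **Insertion:** I took it from the stand's slot nearest the box and pushed the flap open with the blade. I then lowered it in 1 mm steps until I felt the pad, with its top about 26 mm above the table. I pressed it to about 5–6 N and let go.
- **Re-check on the pad:** After letting go I could not tell from the pictures whether the foot was still on the pad. I pressed lightly on the handle top with closed fingers. The highest reading was about 8.5 N, and the force rose at roughly 3 N per mm, as the pad should.
- **Not quite upright:** The paddle leans about 4° towards the box's +x. The flap pushes it that way, and the lean is within the play the slot allows.
- **Surroundings:** In the last side and wrist pictures everything else in view, including the other two paddles, looked where it had been.
- **Measurement differences:** The top and wrist cameras disagreed by 2–3 mm on where the box is. I used the closer wrist view, and the insertion met no side force beyond the flap's 4 N.

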